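# Pack the repaired watches for transit

### The arm

A 7-joint arm with a two-finger parallel gripper is mounted at the origin on the work surface. World frame = base frame: x ahead of the robot, y to its left, z up, the work surface at z = 0. Lengths are in m, angles in rad, forces in N, time in s.
With the tool pointing down it reaches from about 0.4 to 0.9 m from the base axis. Payload 5.5 kg.
Tool frame: the origin (TCP) lies midway between the tips of the shut fingers; the grasp point (between the pads) lies 19 mm behind it; z points along the fingers, y is the line along which they close (so a half turn about z gives the same grasp; the last joint's range is limited). The gripper opens to 92 mm and grips with 3 to 60 N. Pads are 19 mm wide; open, the fingers measure 130 mm over their backs; the gripper's body (75 mm by 190 mm) begins 47 mm behind the grasp point.
Start: joints at [-0.937, 0.501, -0.427, 1.55, 0.221, 1.138, -0.21], TCP at [0.235, 0.606, 0.227] pointing down, gripper open.
Joint ranges: [-2.88, 2.88], [-0.31, 2.03], [-1.54, 1.56], [0.2, 2.42], [-1.41, 4.55], [0.19, 2.02], [-2.57, 2.57]. Speed limits (rad/s): [2.57, 2.57, 3.14, 3.14, 3.14, 3.14, 3.14].

### API

Orientations are given as a unit quaternion [x, y, z, w].
In Python, from cell import r gives the robot as it stands. The module is installed in compiled form; this text tells all that it offers.
- The arm moves only by the tool servo_tool, never from a script. Its argument "moves" is a list of rows, each a list of 5 numbers: the opening, from -1 (shut) to 1 (fully open), then the shift along the tool's x, y, z in m, then the turn about the tool's z in rad. A call has 1 to 12 rows; each row is the pose to reach, as a shift and turn from the pose commanded when the call began, along the tool's axes at that moment; what a row does not reach only later rows make up. A row lasts 1/12 s, in which the tool goes at most 41.7 mm and 7.16 degrees, less where a joint would pass 70% of its speed; a pose out of reach is approached as far as the arm can. A call with a gripper value outside its range is refused whole. The fingers move at their own pace and stop on an object; the grip force is fixed at half the most. Time passes only in rows, so rows that repeat a pose let the fingers close. It gives the time, the measured TCP pose, the force, the opening and the grip force at its end, in the units of the state.
- r.observe(): the state, without advancing time (a new reading comes with each control period).
- r.grab_frame(name): name is "scene" or "top"; returns the picture (420x560x3 uint8, red, green, blue); there is no depth.
- r.calibration(name): a dict with "mtx" (3x3 intrinsics, pixels), "rvec" (rotation vector, rad) and "tvec" (3), from world to camera coordinates, as OpenCV has them. Camera axes: x right, y down, z forward; pixel columns grow to the right and rows downward; lengths in m; the calibration is good to about 2 mm. A picture is of the moment at which its call begins. calibration takes no time and is no camera call.
- r.sign_off(): hands the job in; it is judged then, once.
The state is a dict: "time_s": time; "qpos": joint angles; "qd": joint speeds; "tau": joint torques, N m; "ee_pos": TCP position; "orientation": TCP orientation; "force": force on the tool from outside, world axes, zero at the start; "moment": the same for the moment, N m; "grip_width": finger opening in m; "grip_force": force on a finger pad.
Only numpy, scipy, OpenCV 4.12 (cv2) and the standard library are available. Lean on these libraries where they do the work, as an engineer would, in place of code of your own. Each camera call takes 0.05 s, during which the arm holds its last target. There are 200 camera calls.

### The job

Someone left the eye loupe in the open transit case: stand it upright on the cork mat, and pack every watch head lying on the bench into the case, dial up, each alone on a pad of its own shape (round on round, oblong squarely on oblong) and centred so that it covers the pad all round. Then lower the lid gently until it is fully shut, press the screw-knob on the lid fully down, and only then turn it clockwise as far as it goes. Leave the other things on the bench alone.

Things in the scene. Friction and masses are not known exactly. Their poses are not given: they have to be found in the camera images.
- watch_round1: a strapless round watch head (some may be absent): steel cylinder 40 mm in diameter, 14 mm thick, 70 g, white dial up; a small crown stub sticks out 3 mm on its +x side at mid height, so grip it across y. Origin: centre of its underside, z up out of the dial.
- watch_round2: a strapless round watch head (some may be absent): steel cylinder 40 mm in diameter, 14 mm thick, 70 g, white dial up; a small crown stub sticks out 3 mm on its +x side at mid height, so grip it across y. Origin: centre of its underside, z up out of the dial.
- watch_round3: a strapless round watch head (some may be absent): steel cylinder 40 mm in diameter, 14 mm thick, 70 g, white dial up; a small crown stub sticks out 3 mm on its +x side at mid height, so grip it across y. Origin: centre of its underside, z up out of the dial.
- watch_oblong1: a strapless oblong watch head (some may be absent): steel block 38 mm (its x) by 30 mm (its y), 14 mm thick, 70 g, white dial up. Origin: centre of its underside, z up out of the dial.
- watch_oblong2: a strapless oblong watch head (some may be absent): steel block 38 mm (its x) by 30 mm (its y), 14 mm thick, 70 g, white dial up. Origin: centre of its underside, z up out of the dial.
- pad_round1_top (a point): centre of the top face of a round padded blue cushion (pad) fixed on the case floor, 30 mm in diameter, 10 mm tall; takes one round watch head, which overhangs it 5 mm all round. Its x axis is the case's x.
- pad_round2_top (a point): centre of the top face of a round padded blue cushion (pad) fixed on the case floor, 30 mm in diameter, 10 mm tall; takes one round watch head, which overhangs it 5 mm all round. Its x axis is the case's x.
- pad_round3_top (a point): centre of the top face of a round padded blue cushion (pad) fixed on the case floor, 30 mm in diameter, 10 mm tall; takes one round watch head, which overhangs it 5 mm all round. Its x axis is the case's x.
- pad_oblong1_top (a point): centre of the top face of an oblong padded blue cushion (pad) fixed on the case floor, 28 mm (its x) by 20 mm (its y), 10 mm tall; takes one oblong watch head the same way round (either end first), which overhangs it 5 mm all round. Its axes are the case's.
- pad_oblong2_top (a point): centre of the top face of an oblong padded blue cushion (pad) fixed on the case floor, 28 mm (its x) by 20 mm (its y), 10 mm tall; takes one oblong watch head the same way round (either end first), which overhangs it 5 mm all round. Its axes are the case's.
- pad_oblong3_top (a point): centre of the top face of an oblong padded blue cushion (pad) fixed on the case floor, 28 mm (its x) by 20 mm (its y), 10 mm tall; takes one oblong watch head the same way round (either end first), which overhangs it 5 mm all round. Its axes are the case's.
- loupe: black eye loupe left standing on the case floor between two columns of pads (it must go out): a truncated cone 34 mm in diameter at its foot, 30 mm at 10 mm, 24 mm at its flat top 24 mm up, 30 g. Origin: centre of its foot, z up.
- mat_top (a point): centre of the top face of the cork mat, 110 mm (its x) by 120 mm (y), 2 mm thick, fixed to the bench on the robot's right, for the loupe.
- case: open aluminium transit case fixed to the bench: 190 (its x) x 256 (y) x 40 mm tall, walls and floor 5 mm. Origin: centre of underside. Three round and three oblong pads, in any order, stand in two rows along y (x = -30, +27; y = -76, 0, +76 mm); fingers have room beside a watch along the case's y. An 18 mm brass boss, 38 mm tall, stands at x = -74, y = 0.
- lid (a joint): lid angle: 0 shut flat on the rim, 1.57 upright, stop 1.9. Aluminium frame with clear window, 190 x 256 x 8 mm, 300 g, hinged on the case's far (+x) rim; when open its outer face looks away from the robot. Stiff hinge (0.42 N m friction): it stays at any angle and must be moved all the way, with 1 to 4 N near its free edge.
- lid_hinge (a point): middle of the hinge line, on the lid's underside, 40.5 mm above the bench. Its frame turns with the lid: -x runs along the lid to its free edge, z is the outward normal of the outer face (8 mm above this point), y along the hinge.
- screw_press (a joint): how far the captive screw-knob is pressed into the lid: 0 raised, 0.006 m fully down. It stays where it is left; moving it takes about 4 N.
- screw_turn (a joint): clockwise turn of the screw-knob seen from above its head: starts near 0, stops at 3.14 rad (half a turn). Friction 0.05 N m; it stays where it is left. Nothing mechanical blocks turning it while raised, but that would spoil the thread.
- screw_grip (a point): point on the axis of the dark steel screw-knob on the lid's outer face, 21 mm in from the free edge, at mid width. A disc 36 mm across, 8 mm thick, carries a grip bar 34 mm long (this frame's x), 14 mm wide (y), 28 mm tall; the point is in the bar, 23 mm above the disc and 5 mm below the bar's top, z away from the lid. Knob raised and lid shut: 87.5 mm above the bench.
- jar: bystander: small glass jar with red cap, 44 mm in diameter, 45 mm tall; origin under its centre; leave it alone.
- tin: bystander: flat red tin, 68 mm in diameter, 30 mm tall; origin under its centre; leave it alone.
- driver: bystander: screwdriver 140 mm long, lying along its x; leave it alone.
- tweezers: bystander: steel tweezers 110 mm long, lying along their x, 6 mm high; leave it alone.
- case_back: bystander: bare steel disc 32 mm in diameter, 4 mm thick (a spare case back, not a watch); leave it alone.

How it is judged:
By the outcome, as a careful person would: the job done as asked, in the order asked, and still so for the second after the job is handed in, with the robot touching nothing.
Of watch_round1, watch_round2, watch_round3, watch_oblong1, watch_oblong2 only 3 to 5 are there at a start; the rules pass over those that are not, and their reading is None.
At some moment in a run one of loupe may be knocked a few centimetres aside while the robot is not near it.
Once in a run the grip may slacken for a moment while it holds something.
It also fails if it takes over 210 s, if anything falls off the work surface, if the arm or the gripper's body presses on something with over 40 N, if the wrist force passes 120 N, or if a joint passes its speed limit or range.

## Working session

There is one attempt and no reset: what is moved stays moved. The work goes in short steps, Python scripts to look and compute and a tool call to move; the robot and the scene stay as the last step left them, time stands still between calls to the robot, and variables do not carry over. Pictures are saved under pics/ and viewed, at most 17 in all, crops included, and the job is handed in when it is done.

Besides the shell and the picture viewer there is one more tool, called after "Request:" in YAML: its name, and indented under it one key for each argument. servo_tool: Moves the arm, as the interface text tells. Its arguments: {"type":"object","properties":{"moves":{"type":"array"}},"required":["moves"]}

```bash
mkdir -p pics
cat > h.py <<'E'
import numpy as np, cv2
from cell import r
def cal(n):
    c=r.calibration(n); K=np.array(c["mtx"],float); R=cv2.Rodrigues(np.array(c["rvec"],float))[0]; t=np.array(c["tvec"],float).ravel()
    return K,R,t
def ray(n,u,v,z):
    K,R,t=cal(n); d=R.T@np.linalg.solve(K,[u,v,1]); o=-R.T@t
    return o+d*(z-o[2])/d[2]
def proj(n,p):
    K,R,t=cal(n); q=K@(R@np.array(p,float)+t); return q[:2]/q[2]
def shot(n,f):
    im=r.grab_frame(n)[:,:,::-1].copy(); cv2.imwrite(f,im); return im
E
python3 - <<'E'
from h import *
for n in("scene","top"):
    shot(n,f"pics/{n}0.png"); K,R,t=cal(n); print(n,K[0,0],(-R.T@t).round(3),R.round(2).tolist())
s=r.observe(); print(s)
E
```

```text
scene 433.79553676555054 [ 0.614 -0.901  0.99 ] [[0.99, 0.12, -0.0], [0.08, -0.7, -0.71], [-0.09, 0.71, -0.7]]
top 538.9504542841461 [ 3.620e-01 -1.000e-03  1.293e+00] [[-0.01, -1.0, -0.01], [-0.99, 0.01, -0.13], [0.13, 0.01, -0.99]]
{'time_s': 0.1, 'qpos': array([-0.93679869,  0.50175654, -0.42679286,  1.55136016,  0.22081251,
        1.13834288, -0.2102768 ]), 'qd': array([ 0.00028844, -0.00129468,  0.00019745, -0.0015178 ,  0.0002774 ,
       -0.00081407, -0.00118874]), 'tau': array([-1.07737325e-02, -5.67878151e+01, -5.83860934e+00, -2.79919070e+01,
       -6.90893806e-02,  2.40789552e-02,  3.01614477e-05]), 'ee_pos': array([0.23534676, 0.60519379, 0.22577315]), 'orientation': array([ 1.84305592e-01,  9.82868571e-01, -8.86869763e-04, -1.83255294e-04]), 'force': array([ 0.50745424, -0.41415828, -1.11934511]), 'moment': array([ 0.0193594 ,  0.00211994, -0.03382865]), 'grip_force': 0.0, 'grip_width': 0.0917548262553297}
```

View pics/top0.png

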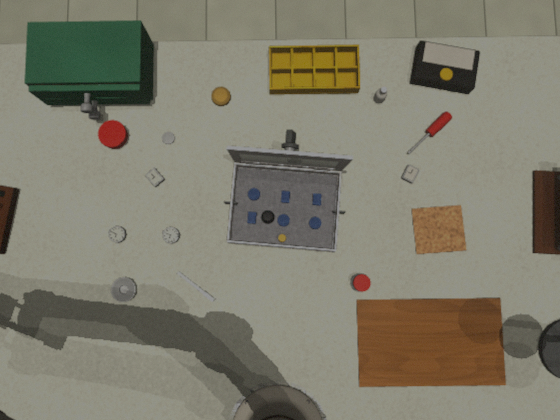

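View pics/scene0.png

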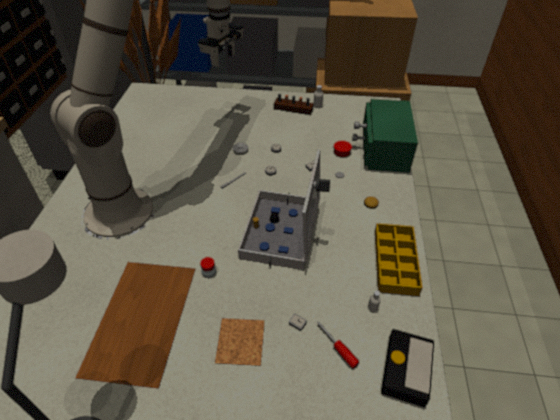

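The top view shows the case (230-340, 165-250) and the mat at (438,229). Candidate watches are at (117,234), (170,234), (155,177), (411,173) and maybe (124,289). The loupe is at (268,217), the case back at (168,138), the tin at (112,134) and the jar at (361,283). I'll enlarge these areas.

Run:
```python
from h import *
t=cv2.imread("pics/top0.png")
a=cv2.resize(t[110:310,90:220],None,fx=3,fy=3,interpolation=cv2.INTER_CUBIC)
b=cv2.resize(t[140:260,220:350],None,fx=3,fy=3,interpolation=cv2.INTER_CUBIC)
c=cv2.resize(t[150:200,390:430],None,fx=6,fy=4.8,interpolation=cv2.INTER_CUBIC)[:240,:240]
o=np.zeros((600,790,3),np.uint8); o[:600,:390]=a; o[:360,395:785]=b; o[360:600,395:635]=c
cv2.imwrite("pics/c0.png",o)
print(proj("top",[.235,.605,.226]))
for n,u,v,z in [("r",117,234,.014),("r",170,234,.014),("o",155,177,.014),("o",411,173,.014),("?",124,289,.014),("mat",438.5,229,.002),("loupe",268,217,.029),("boss",282,238,.038)]:
    p=ray("top",u,v,z); print(n,p.round(3),proj("scene",p).round(0))
```

```text
[-35.3622576  344.33754076]
r [0.463 0.376 0.014] [275. 146.]
r [0.461 0.25  0.014] [271. 168.]
o [0.6   0.288 0.014] [311. 164.]
o [ 0.601 -0.329  0.014] [297. 320.]
? [0.333 0.357 0.014] [240. 147.]
mat [ 0.467 -0.392  0.002] [240. 340.]
loupe [0.498 0.016 0.029] [273. 214.]
boss [ 0.447 -0.016  0.038] [255. 218.]
```

View pics/c0.png

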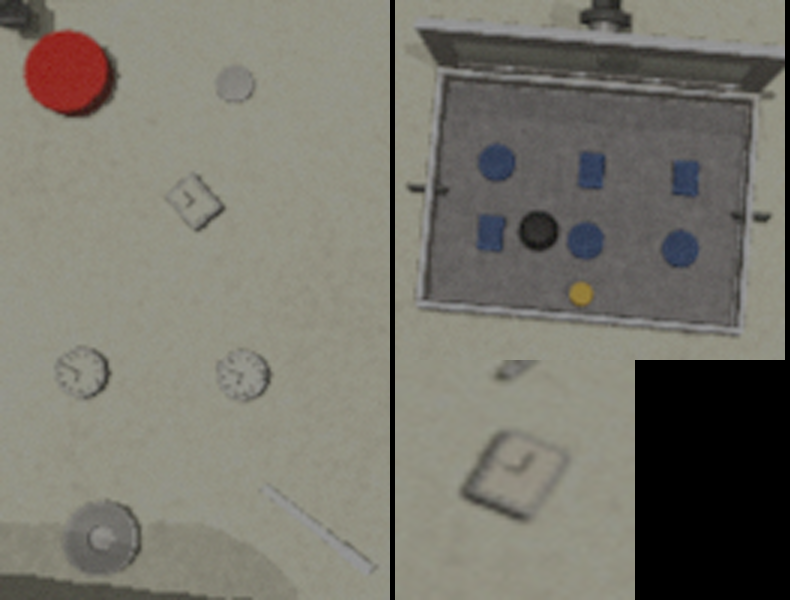

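The crop settles it: two round watches, two oblong ones, and a grey dish at (124,289) that isn't a watch. Pads, far row (left to right): round, oblong, oblong. Near row: oblong, round, round. Next I'll measure them precisely.

Run:
```python
from h import *
T=cv2.imread("pics/top0.png");S=cv2.imread("pics/scene0.png")
# pads / boss
h=cv2.cvtColor(T,cv2.COLOR_BGR2HSV)
m=cv2.inRange(h,(100,90,30),(130,255,255)); m[:150]=0;m[260:]=0
n,l,st,c=cv2.connectedComponentsWithStats(m)
P=[]
for i in range(1,n):
    if st[i,4]>25 and 225<c[i][0]<345: P.append(ray("top",*c[i],.013)[:2]); print(c[i].round(1),st[i,4],P[-1].round(4))
P=np.array(P)
# order: by case frame guess
mod=np.array([[x,y] for x in(-30,27) for y in(-76,0,76)])/1000.
th0=0
from itertools import permutations
best=None
for th in np.radians([-10,-5,0,5,10]):
    R=np.array([[np.cos(th),-np.sin(th)],[np.sin(th),np.cos(th)]]); q=mod@R.T; q=q-q.mean(0); d=P-P.mean(0)
    idx=[np.argmin(np.linalg.norm(d-k,axis=1)) for k in q]; 
    if len(set(idx))<6: continue
    A=mod-mod.mean(0); B=d[idx]; a=np.arctan2((A[:,0]*B[:,1]-A[:,1]*B[:,0]).sum(),(A*B).sum()); 
    R=np.array([[np.cos(a),-np.sin(a)],[np.sin(a),np.cos(a)]]); e=B-A@R.T
    if best is None or (e**2).sum()<best[0]: best=((e**2).sum(),a,P.mean(0)-R@mod.mean(0),e)
print("case yaw",best[1],"origin",best[2].round(4)); print((best[3]*1000).round(1).tolist())
o=np.zeros((600,800,3),np.uint8)
for i,(u,v) in enumerate([(117,234),(170,234),(155,177),(411,173)]):
    p=ray("top",u,v,.014); us,vs=proj("scene",p).round().astype(int)
    o[:200,i*200:i*200+200]=cv2.resize(T[v-12:v+13,u-12:u+13],(200,200),interpolation=cv2.INTER_CUBIC)
    o[200:400,i*200:i*200+200]=cv2.resize(S[vs-12:vs+13,us-12:us+13],(200,200),interpolation=cv2.INTER_CUBIC)
    a=T[v-14:v+15,u-14:u+15].astype(float); bg=np.median(np.r_[a[0],a[-1],a[:,0],a[:,-1]],0)
    d=np.abs(a-bg).max(2); d=cv2.resize(d,None,fx=6,fy=6,interpolation=cv2.INTER_CUBIC)
    mk=(d>22).astype(np.uint8); cs,_=cv2.findContours(mk,cv2.RETR_EXTERNAL,cv2.CHAIN_APPROX_NONE)
    cc=np.vstack([k for k in cs if cv2.contourArea(k)>100])
    rc=cv2.minAreaRect(cc); ctr=(np.array(rc[0])+.5)/6-.5+[u-14,v-14]
    print(i,ctr.round(1),(np.array(rc[1])/6).round(1),rc[2],ray("top",*ctr,.01).round(4))
o[:400]=np.clip((o[:400].astype(float)-60)*1.6,0,255)
cv2.imwrite("pics/c1.png",o[:400])
lid=[proj("top",p) for p in ([.6,0,.04],[.6,0,.23])]; print(lid)
```

```text
[253.7 193.9] 97 [0.5556 0.0502]
[285.1 196.3] 74 [ 0.5487 -0.0253]
[316.7 199.1] 84 [ 0.5411 -0.1008]
[251.4 217.3] 71 [0.499 0.056]
[283.1 219.9] 98 [ 0.4919 -0.0197]
[314.9 222.5] 93 [ 0.4846 -0.0954]
case yaw -0.09576550528059871 origin [ 0.5217 -0.0227]
[[0.1, 0.1], [0.1, 0.1], [-0.1, 0.1], [-0.2, 0.1], [0.2, -0.1], [-0.2, -0.2]]
0 [119.2 233. ] [17.2 14.8] 56.513832092285156 [0.4655 0.3723 0.01  ]
1 [174.2 236.1] [11.1 16.1] 33.6900634765625 [0.4564 0.2406 0.01  ]
2 [155.5 177.4] [16.3 13.6] 49.398704528808594 [0.5993 0.2877 0.01  ]
3 [409.  173.9] [14.  16.5] 26.980234146118164 [ 0.6001 -0.3251  0.01  ]
[array([274.29009391, 173.29251892]), array([274.00589732, 155.62336474])]
```

View pics/c1.png

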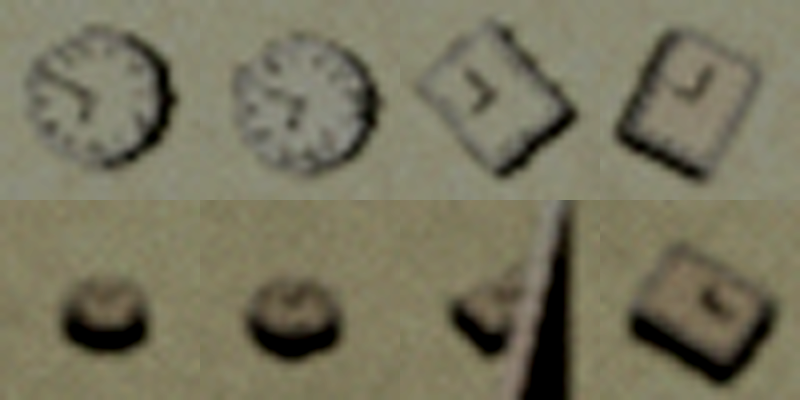

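The tiles show the dial centres (px) and orientations:

| Watch | Centre (px) | Orientation |
|---|---|---|
| Round | (116.2,233.8) | crown roughly toward -y |
| Round | (170.1,234.3) | crown roughly toward -y |
| Oblong | (154.2,176.6) | long axis about 41° in world |
| Oblong | (410.4,172.7) | long axis about -27° in world |

The loupe comes first.

```bash
cat >> h.py <<'E'
YAW=-0.0958; C0=np.array([.5217,-.0227])
def case(x,y):
    c,s=np.cos(YAW),np.sin(YAW); return C0+np.array([c*x-s*y,s*x+c*y])
def plan(p,yaw=None,cur=None):
    """tool-frame shift (mm) and turn (rad) to TCP world p with tool-y axis at world yaw deg (mod 180)"""
    from scipy.spatial.transform import Rotation as Ro
    s=r.observe(); R=Ro.from_quat(s["orientation"]).as_matrix(); d=R.T@(np.array(p)-s["ee_pos"])
    y=np.degrees(np.arctan2(R[1,1],R[0,1])); t=0 if yaw is None else (y-yaw+90)%180-90
    print("now",s["ee_pos"].round(4),"yaw %.1f"%y,"q7 %.2f"%s["qpos"][6],"t %.1f"%s["time_s"],"tilt",R[:2,2].round(4),"-> shift mm",(d*1000).round(1),"turn %.3f rad"%np.radians(t),"rows>=%.0f"%(abs(t)/7.16))
def blob(im,lo,hi,box,n="top"):
    h=cv2.cvtColor(im,cv2.COLOR_BGR2HSV); m=cv2.inRange(h,lo,hi); k=np.zeros_like(m); x0,y0,x1,y1=box; k[y0:y1,x0:x1]=1; m*=k
    N,l,st,c=cv2.connectedComponentsWithStats(m); i=1+np.argmax(st[1:,4]); return c[i],st[i]
E
python3 - <<'E'
from h import *
T=cv2.imread("pics/top0.png");S=cv2.imread("pics/scene0.png")
c,st=blob(T,(0,0,0),(180,255,48),(255,205,282,230)); print("loupe top",c,st, ray("top",*c,.02).round(4))
us,vs=proj("scene",ray("top",*c,.02)).round().astype(int); c2,st2=blob(S,(0,0,0),(180,255,40),(us-10,vs-12,us+11,vs+13),"scene"); print("loupe scene",c2,st2,ray("scene",*c2,.018).round(4))
c,st=blob(T,(10,60,80),(25,255,255),(400,195,480,265)); print("mat",c,st,ray("top",*c,.002).round(4))
c,st=blob(T,(15,90,80),(35,255,255),(270,228,295,250)); print("boss",c,st,ray("top",*c,.038).round(4),case(-.074,0))
for n,u,v in[("r0",116.2,233.8),("r1",170.1,234.3),("o0",154.2,176.6),("o1",410.4,172.7)]: print(n,ray("top",u,v,.014).round(4))
print("lid edge L/R", [proj("top",[*(case(.095+.19*np.sin(a),y)),.0405+.19*np.cos(a)]).round(1).tolist() for a in(-.2,-.1,0,.1,.2,.3) for y in(.128,-.128)])
p=case(-.03,.038);print(p); plan([.498,.016,.15],-5.5)
E
```

```text
loupe top [267.65306122 216.40816327] [262 211  12  12  98] [0.4999 0.017  0.02  ]
loupe scene [274.17647059 217.29411765] [270 212   9  11  85] [0.5017 0.0144 0.018 ]
mat [438.31991342 229.04502165] [ 411  205   56   49 2310] [ 0.4665 -0.3914  0.002 ]
boss [281.5 237.5] [278 234   8   8  52] [ 0.4482 -0.015   0.038 ] [ 0.44803931 -0.01562164]
r0 [0.4633 0.3783 0.014 ]
r1 [0.4606 0.2498 0.014 ]
o0 [0.6005 0.2899 0.014 ]
o1 [ 0.6022 -0.3275  0.014 ]
lid edge L/R [[224.9, 161.0], [351.7, 171.4], [225.6, 151.6], [352.5, 161.9], [226.5, 142.3], [353.2, 152.6], [227.4, 133.3], [353.7, 143.5], [228.4, 124.7], [354.1, 134.8], [229.5, 116.6], [354.4, 126.7]]
[0.49547239 0.01799536]
now [0.2353 0.6052 0.2258] yaw 68.8 q7 -0.21 t 0.1 tilt [-0.0007 -0.0017] -> shift mm [-458.3 -453.9   76.6] turn 1.296 rad rows>=10
```

Request:
servo_tool:
  moves:
    - [0.3,-0.04,-0.04,0.005,0.11]
    - [0.3,-0.08,-0.08,0.01,0.22]
    - [0.3,-0.108,-0.108,0.02,0.33]
    - [0.3,-0.136,-0.136,0.03,0.44]
    - [0.3,-0.164,-0.164,0.03,0.55]
    - [0.3,-0.192,-0.192,0.03,0.66]
    - [0.3,-0.22,-0.22,0.03,0.77]
    - [0.3,-0.248,-0.248,0.03,0.88]
    - [0.3,-0.276,-0.276,0.03,0.99]
    - [0.3,-0.304,-0.304,0.03,1.1]
    - [0.3,-0.332,-0.332,0.03,1.2]
    - [0.3,-0.36,-0.36,0.03,1.296]

```text
time_s: 1.1
ee_pos: [0.4362, 0.1482, 0.1967]
orientation: [0.742, 0.671, 0.0, -0.0]
force: [1.1, 0.2, 0.2]
grip_width: 0.0592
grip_force: 0.0
```

Run:
```python
from h import *
plan([.500,.0155,.15],-5.5)
```

```text
now [0.4362 0.1482 0.1967] yaw -5.8 q7 -0.49 t 1.1 tilt [-0.      0.0001] -> shift mm [-125.6   76.8   46.7] turn -0.005 rad rows>=0
```

Request:
servo_tool:
  moves:
    - [0.3,-0.042,0.026,0.015,0]
    - [0.3,-0.084,0.051,0.03,0]
    - [0.3,-0.1256,0.0768,0.0467,0]
    - [0.3,-0.1256,0.0768,0.0467,0]

```text
time_s: 1.43
ee_pos: [0.5009, 0.0138, 0.1491]
orientation: [0.741, 0.671, -0.001, 0.0]
force: [0.7, 0.1, 0.6]
grip_width: 0.0595
grip_force: 0.0
```

Run:
```python
from h import *
S=shot("scene","pics/s1.png")
c2,st2=blob(S,(0,0,0),(180,255,40),(264,205,285,230),"scene"); print(c2,st2,ray("scene",*c2,.018).round(4))
plan([.5005,.0155,.009],-5.5)
```

```text
[272.6763285 220.0531401] [264 212  21  18 207] [0.4986 0.0023 0.018 ]
now [0.502  0.0085 0.1478] yaw -6.0 q7 -0.15 t 1.5 tilt [-0.0007 -0.0044] -> shift mm [  7.4  -2.2 138.7] turn -0.008 rad rows>=0
```

View pics/s1.png

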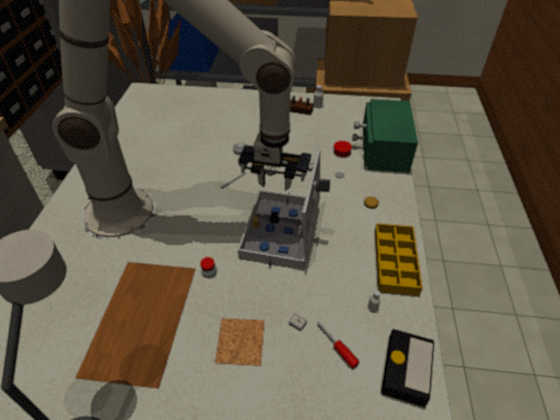

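The loupe is still in place at about (274,216). The arm is above it and was still settling when I measured, so I'll go part-way down, settle and check.

Request:
servo_tool:
  moves:
    - [0.3,0,0,0.02,0]
    - [0.3,0,0,0.05,0]
    - [0.3,0,0,0.08,0]
    - [0.3,0,0,0.1,0]
    - [0.3,0,0,0.1,0]
    - [0.3,0,0,0.1,0]

```text
time_s: 1.98
ee_pos: [0.4991, 0.018, 0.0491]
orientation: [0.74, 0.672, -0.001, -0.001]
force: [-0.1, -0.7, 0.4]
grip_width: 0.0597
grip_force: 0.0
```

Run:
```python
from h import *
plan([.5005,.0155,.009],-5.5)
```

```text
now [0.4991 0.018  0.0491] yaw -5.5 q7 -0.14 t 2.0 tilt [-0.0034 -0.0002] -> shift mm [-2.3  1.8 40.1] turn 0.000 rad rows>=0
```

Request:
servo_tool:
  moves:
    - [0.3,0,0.001,0.015,0]
    - [0.3,0,0.001,0.03,0]
    - [0.3,0,0.001,0.04,0]
    - [0.3,0,0.001,0.04,0]
    - [-1,0,0.001,0.04,0]
    - [-1,0,0.001,0.04,0]
    - [-1,0,0.001,0.04,0]
    - [-1,0,0.001,0.04,0]
    - [-1,0,0.001,0.04,0]
    - [-1,0,0.001,0.04,0]

```text
time_s: 2.82
ee_pos: [0.5016, 0.0178, 0.0105]
orientation: [0.74, 0.672, 0.0, 0.0]
force: [-0.3, -0.1, 4.3]
grip_width: 0.0292
grip_force: 29.9
```

Run:
```python
from h import *
s=r.observe(); print(s["grip_width"],s["grip_force"])
plan([.4665,-.3914,.15])
```

```text
0.029205508262287256 29.857651152997278
now [0.5016 0.0178 0.0105] yaw -5.5 q7 -0.13 t 2.8 tilt [0.0004 0.0002] -> shift mm [-410.7    4.3 -139.5] turn 0.000 rad rows>=0
```

Request:
servo_tool:
  moves:
    - [-1,0,0,-0.03,0]
    - [-1,0,0,-0.06,0]
    - [-1,-0.02,0,-0.09,0]
    - [-1,-0.06,0,-0.1,0]
    - [-1,-0.1,0,-0.1,0]
    - [-1,-0.14,0,-0.1,0]
    - [-1,-0.18,0.001,-0.1,0]
    - [-1,-0.22,0.002,-0.1,0]
    - [-1,-0.26,0.003,-0.1,0]
    - [-1,-0.3,0.004,-0.1,0]
    - [-1,-0.335,0.004,-0.1,0]
    - [-1,-0.36,0.004,-0.1,0]

```text
time_s: 3.82
ee_pos: [0.4695, -0.3454, 0.1102]
orientation: [0.741, 0.671, -0.001, 0.001]
force: [0.5, -0.1, -0.1]
grip_width: 0.0289
grip_force: 29.4
```

Request:
servo_tool:
  moves:
    - [-1,-0.025,0,0,0]
    - [-1,-0.045,0,0.01,0]
    - [-1,-0.051,0,0.03,0]
    - [-1,-0.051,0,0.05,0]
    - [-1,-0.051,0,0.07,0]
    - [-1,-0.051,0,0.085,0]
    - [-1,-0.051,0,0.085,0]
    - [-1,-0.051,0,0.085,0]

```text
time_s: 4.48
ee_pos: [0.4652, -0.3912, 0.0242]
orientation: [0.74, 0.672, -0.0, -0.001]
force: [-0.4, -0.7, -0.2]
grip_width: 0.0289
grip_force: 29.4
```

Run:
```python
from h import *
s=r.observe(); print(s["grip_width"],s["grip_force"])
plan([.4665,-.3914,.0075])
S=shot("scene","pics/s2.png"); cv2.imwrite("pics/s2c.png",cv2.resize(S[250:390,180:320],None,fx=4,fy=4,interpolation=cv2.INTER_CUBIC))
```

```text
0.028905287644642196 29.38860821595881
now [ 0.4652 -0.3912  0.0242] yaw -5.5 q7 0.68 t 4.5 tilt [-0.0019  0.0014] -> shift mm [-0.1  1.3 16.7] turn 0.000 rad rows>=0
```

View pics/s2c.png

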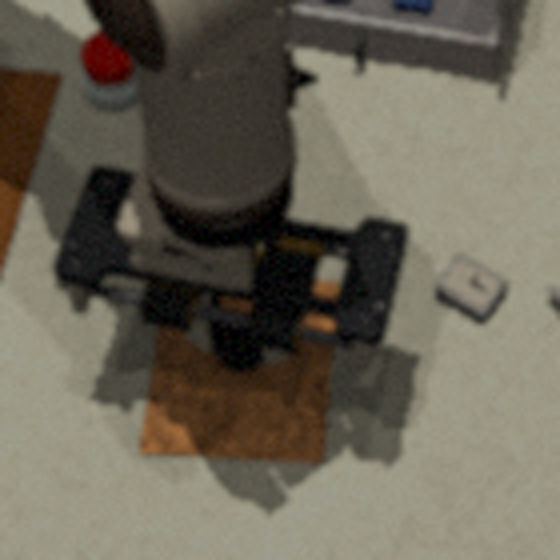

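The loupe is held over the mat. I'll lower it 16.5 mm, release and rise.

Request:
servo_tool:
  moves:
    - [-1,0,0,0.006,0]
    - [-1,0,0,0.012,0]
    - [-1,0,0,0.0165,0]
    - [-1,0,0,0.0165,0]
    - [0.4,0,0,0.0165,0]
    - [0.4,0,0,0.0165,0]
    - [0.4,0,0,0.0165,0]
    - [0.4,0,0,0.0165,0]
    - [0.4,0,0,0,0]
    - [0.4,0,0,-0.03,0]
    - [0.4,0,0,-0.06,0]
    - [0.4,0,0,-0.08,0]

```text
time_s: 5.53
ee_pos: [0.4668, -0.3925, 0.1077]
orientation: [0.74, 0.672, 0.0, 0.001]
force: [0.0, -0.3, 0.0]
grip_width: 0.0641
grip_force: 0.0
```

Run:
```python
from h import *
plan([.602,-.3265,.10],63)
```

```text
now [ 0.4668 -0.3925  0.1077] yaw -5.5 q7 0.66 t 5.5 tilt [ 0.0019 -0.0015] -> shift mm [ 78.7 128.2   7.8] turn -1.196 rad rows>=10
```

Request:
servo_tool:
  moves:
    - [0.2,0.01,0.016,0,-0.11]
    - [0.2,0.02,0.032,0,-0.22]
    - [0.2,0.03,0.048,0,-0.33]
    - [0.2,0.04,0.064,0,-0.44]
    - [0.2,0.05,0.08,0,-0.55]
    - [0.2,0.06,0.096,0,-0.66]
    - [0.2,0.07,0.112,0,-0.77]
    - [0.2,0.0787,0.1282,0.01,-0.88]
    - [0.2,0.0787,0.1282,0.02,-0.99]
    - [0.2,0.0787,0.1282,0.03,-1.1]
    - [0.2,0.0787,0.1282,0.04,-1.196]
    - [0.2,0.0787,0.1282,0.04,-1.196]

```text
time_s: 6.53
ee_pos: [0.5995, -0.3251, 0.0626]
orientation: [0.232, 0.973, 0.0, -0.002]
force: [-0.6, 0.2, 0.2]
grip_width: 0.0549
grip_force: 0.0
```

Run:
```python
from h import *
plan([.602,-.3265,.003],63)
print(ray("scene",298.3,320.7,.014).round(4))
S=shot("scene","pics/s3.png")
for b in [(215,310,270,370)]:
    c,st=blob(S,(0,0,0),(180,255,40),b); print(c,st,ray("scene",*c,.013).round(4))
cv2.imwrite("pics/s3c.png",cv2.resize(S[280:360,210:330],None,fx=6,fy=6,interpolation=cv2.INTER_CUBIC))
```

```text
now [ 0.5995 -0.3251  0.0626] yaw 63.2 q7 1.49 t 6.5 tilt [-0.0035  0.0018] -> shift mm [-3.1 -0.1 59.6] turn 0.004 rad rows>=0
[ 0.6038 -0.3299  0.014 ]
[240.71428571 339.125     ] [235 333  12  13 112] [ 0.4688 -0.3957  0.013 ]
```

View pics/s3c.png

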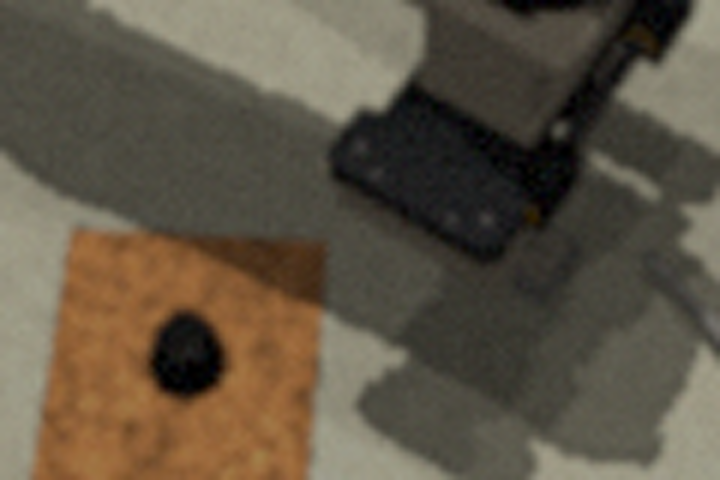

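The loupe is standing upright on the mat at about (241,339). Descending on the oblong watch.

Request:
servo_tool:
  moves:
    - [0.2,-0.002,-0.001,0.015,0]
    - [0.2,-0.002,-0.001,0.03,0]
    - [0.2,-0.002,-0.001,0.045,0]
    - [0.2,-0.002,-0.001,0.05,0]
    - [0.2,-0.002,-0.001,0.05,0]
    - [0.2,-0.002,-0.001,0.05,0]
    - [0.2,-0.002,-0.001,0.05,0]

```text
time_s: 7.17
ee_pos: [0.603, -0.3276, 0.0153]
orientation: [0.233, 0.972, -0.0, 0.0]
force: [0.5, 0.6, 0.5]
grip_width: 0.055
grip_force: 0.0
```

Run:
```python
from h import *
plan([.603,-.3285,.003],63)
```

```text
now [ 0.603  -0.3276  0.0153] yaw 63.0 q7 1.48 t 7.2 tilt [ 0.0006 -0.0003] -> shift mm [-0.4 -0.8 12.3] turn 0.000 rad rows>=0
```

Request:
servo_tool:
  moves:
    - [0.2,0,-0.001,0.007,0]
    - [0.2,0,-0.001,0.012,0]
    - [0.2,0,-0.001,0.012,0]
    - [-1,0,-0.001,0.012,0]
    - [-1,0,-0.001,0.012,0]
    - [-1,0,-0.001,0.012,0]
    - [-1,0,-0.001,0.012,0]
    - [-1,0,-0.001,0.012,0]
    - [-1,0,-0.001,-0.02,0]
    - [-1,0,-0.001,-0.06,0]
    - [-1,0,-0.001,-0.09,0]
    - [-1,0,-0.001,-0.09,0]

```text
time_s: 8.17
ee_pos: [0.6069, -0.3307, 0.1131]
orientation: [0.233, 0.972, -0.001, 0.006]
force: [0.8, -0.5, 0.8]
grip_width: 0.0296
grip_force: 30.0
```

Run:
```python
from h import *
s=r.observe(); print(s["grip_width"],s["force"])
p=case(.027,0); print(p,case(-.03,.076),case(-.03,0),case(.027,.076)); plan([*p,.10],84.5)
```

```text
0.029576179061902057 [ 0.84952626 -0.48363677  0.80871177]
[ 0.5485762  -0.02528265] [0.49910723 0.05582112] [ 0.49183756 -0.01983039] [0.55584586 0.05036887]
now [ 0.6069 -0.3307  0.1131] yaw 63.0 q7 1.49 t 8.2 tilt [ 0.0111 -0.0056] -> shift mm [190.6 245.7  10.7] turn -0.375 rad rows>=3
```

Request:
servo_tool:
  moves:
    - [-1,0.025,0.008,0,0]
    - [-1,0.06,0.02,0,0]
    - [-1,0.09,0.03,0,-0.05]
    - [-1,0.121,0.042,0,-0.1]
    - [-1,0.14,0.072,0,-0.16]
    - [-1,0.16,0.104,0,-0.22]
    - [-1,0.183,0.138,0,-0.28]
    - [-1,0.203,0.172,0,-0.34]
    - [-1,0.198,0.2,0,-0.375]
    - [-1,0.192,0.225,0,-0.375]
    - [-1,0.187,0.2456,0,-0.375]
    - [-1,0.187,0.2456,0,-0.375]

```text
time_s: 9.17
ee_pos: [0.55, -0.0193, 0.1058]
orientation: [0.045, 0.999, 0.002, 0.002]
force: [0.9, -0.1, -0.9]
grip_width: 0.0292
grip_force: 30.0
```

Request:
servo_tool:
  moves:
    - [-1,0,0,0.015,0]
    - [-1,0,0,0.03,0]
    - [-1,0,0,0.045,0]
    - [-1,0,0,0.055,0]
    - [-1,0,0,0.055,0]
    - [-1,0,0,0.055,0]
    - [-1,0,0,0.055,0]

```text
time_s: 9.75
ee_pos: [0.5473, -0.0248, 0.0506]
orientation: [0.048, 0.999, 0.0, 0.0]
force: [-0.6, 0.7, -0.9]
grip_width: 0.0294
grip_force: 30.0
```

Run:
```python
from h import *
s=r.observe(); print(s["grip_width"],s["force"])
plan([*case(.027,0),.019],84.5)
T=shot("top","pics/t4.png");S=shot("scene","pics/s4.png")
o=np.hstack([cv2.resize(T[150:250,225:345],(384,320),interpolation=cv2.INTER_CUBIC),cv2.resize(S[170:270,230:350],(384,320),interpolation=cv2.INTER_CUBIC)]);cv2.imwrite("pics/c4.png",o)
```

```text
0.029430236707774053 [-0.6471772   0.70750912 -0.88309017]
now [ 0.5473 -0.0248  0.0506] yaw 84.5 q7 1.30 t 9.8 tilt [ 0.0008 -0.    ] -> shift mm [-1.3 -0.3 31.6] turn 0.000 rad rows>=0
```

View pics/c4.png

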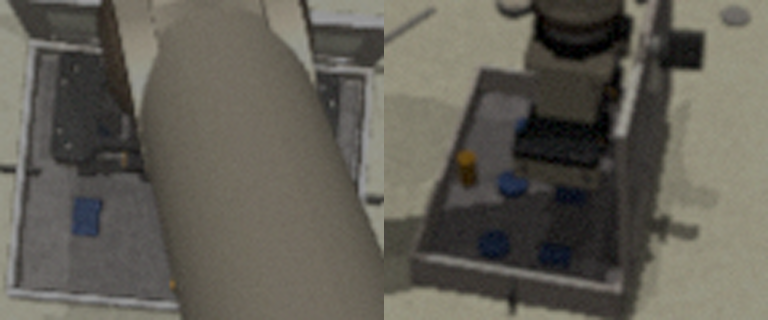

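The gripper is over the middle far oblong pad and clear of the lid. Lowering and releasing.

Request:
servo_tool:
  moves:
    - [-1,-0.001,0,0.012,0]
    - [-1,-0.001,0,0.022,0]
    - [-1,-0.001,0,0.028,0]
    - [-1,-0.001,0,0.031,0]
    - [-1,-0.001,0,0.0325,0]
    - [-1,-0.001,0,0.0325,0]
    - [0,-0.001,0,0.0325,0]
    - [0,-0.001,0,0.0325,0]
    - [0,-0.001,0,0.0325,0]
    - [0,0,0,0.01,0]
    - [0,0.0,0,-0.03,0]
    - [0,0,0,-0.06,0]

```text
time_s: 10.85
ee_pos: [0.5463, -0.0244, 0.1108]
orientation: [0.048, 0.999, 0.0, -0.001]
force: [1.3, 0.1, 0.1]
grip_width: 0.046
grip_force: 0.0
```

Run:
```python
from h import *
plan([.4608,.249,.10],-5)
```

```text
now [ 0.5463 -0.0244  0.1108] yaw 84.5 q7 1.33 t 10.8 tilt [-0.0016  0.0005] -> shift mm [111.2 264.   11. ] turn 1.563 rad rows>=13
```

Request:
servo_tool:
  moves:
    - [0.15,0.04,0,0,0]
    - [0.15,0.08,0.015,0,0]
    - [0.15,0.105,0.05,0,0.12]
    - [0.15,0.111,0.085,0,0.24]
    - [0.15,0.111,0.12,0,0.36]
    - [0.15,0.111,0.155,0,0.48]
    - [0.15,0.111,0.19,0,0.6]
    - [0.15,0.111,0.22,0,0.72]
    - [0.15,0.111,0.245,0,0.84]
    - [0.15,0.111,0.264,0,0.96]
    - [0.15,0.111,0.264,0.01,1.08]
    - [0.15,0.111,0.264,0.02,1.2]

```text
time_s: 11.85
ee_pos: [0.4618, 0.2512, 0.09]
orientation: [0.601, 0.799, 0.001, 0.0]
force: [-0.5, -0.8, -0.6]
grip_width: 0.0531
grip_force: 0.0
```

Request:
servo_tool:
  moves:
    - [0.15,0,0,0.015,0.12]
    - [0.15,0,0,0.03,0.2]
    - [0.15,0,0,0.045,0.2]
    - [0.15,0,0,0.06,0.2]
    - [0.15,0,0,0.065,0.2]
    - [0.15,0,0,0.065,0.2]
    - [0.15,0,0,0.065,0.2]
    - [0.15,0,0,0.065,0.2]

```text
time_s: 12.52
ee_pos: [0.4622, 0.2491, 0.0257]
orientation: [0.677, 0.736, 0.001, 0.0]
force: [-0.1, -0.3, 0.9]
grip_width: 0.0529
grip_force: 0.0
```

Run:
```python
from h import *
plan([.4608,.249,.003])
T=shot("top","pics/t5.png");S=shot("scene","pics/s5.png")
o=np.hstack([cv2.resize(T[160:260,225:345],(384,320),interpolation=cv2.INTER_CUBIC),cv2.resize(S[130:230,225:345],(384,320),interpolation=cv2.INTER_CUBIC)]);cv2.imwrite("pics/c5.png",o)
```

```text
now [0.4622 0.2491 0.0257] yaw 4.9 q7 -0.52 t 12.5 tilt [0.001  0.0007] -> shift mm [ 0.  -1.4 22.7] turn 0.000 rad rows>=0
```

View pics/c5.png

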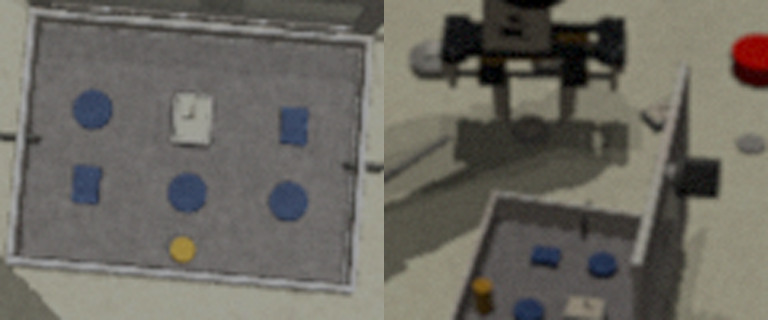

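The oblong covers its pad in the top view, and the fingers straddle the round watch.

Request:
servo_tool:
  moves:
    - [0.15,0,-0.001,0.01,0]
    - [0.15,0,-0.001,0.018,0]
    - [0.15,0,-0.001,0.0225,0]
    - [0.15,0,-0.001,0.0225,0]
    - [-1,0,-0.001,0.0225,0]
    - [-1,0,-0.001,0.0225,0]
    - [-1,0,-0.001,0.0225,0]
    - [-1,0,-0.001,0.0225,0]
    - [-1,0,-0.001,0.0225,0]
    - [-1,0,-0.001,0,0]
    - [-1,0,-0.001,-0.04,0]
    - [-1,0,-0.001,-0.075,0]

```text
time_s: 13.62
ee_pos: [0.4596, 0.2481, 0.1006]
orientation: [0.676, 0.736, -0.001, -0.0]
force: [1.1, -0.0, -0.8]
grip_width: 0.0389
grip_force: 30.0
```

Run:
```python
from h import *
s=r.observe(); print(s["grip_width"],s["force"])
T=cv2.imread("pics/t5.png"); g=cv2.cvtColor(T,cv2.COLOR_BGR2GRAY)[185:210,272:297]; m=(cv2.resize(g,None,fx=8,fy=8,interpolation=cv2.INTER_CUBIC)>145).astype(np.uint8)
N,l,st,c=cv2.connectedComponentsWithStats(m); i=1+np.argmax(st[1:,4]); rc=cv2.minAreaRect(np.argwhere(l==i)[:,::-1].astype(np.float32)); ctr=(np.array(rc[0])+.5)/8-.5+[272,185]
print(ctr,np.array(rc[1])/8,rc[2],ray("top",*ctr,.029),case(.027,0))
plan([*case(-.03,0),.10],84.5)
```

```text
0.03886688713636833 [ 1.14140493 -0.02601651 -0.79716036]
[284.7121315  196.49227905] [10.69916153 14.00669861] 4.398705005645752 [ 0.54593422 -0.02401596  0.029     ] [ 0.5485762  -0.02528265]
now [0.4596 0.2481 0.1006] yaw 4.9 q7 -0.51 t 13.6 tilt [-0.0022 -0.0012] -> shift mm [-269.7    9.4    0.8] turn -1.390 rad rows>=11
```

Request:
servo_tool:
  moves:
    - [-1,-0.022,0.001,0,-0.116]
    - [-1,-0.045,0.001,0,-0.232]
    - [-1,-0.067,0.002,0,-0.348]
    - [-1,-0.09,0.002,0,-0.464]
    - [-1,-0.112,0.003,0,-0.58]
    - [-1,-0.135,0.003,0,-0.696]
    - [-1,-0.157,0.004,0,-0.812]
    - [-1,-0.18,0.005,0,-0.928]
    - [-1,-0.203,0.005,0,-1.044]
    - [-1,-0.225,0.006,0,-1.16]
    - [-1,-0.248,0.007,0,-1.275]
    - [-1,-0.2702,0.0078,0,-1.39]

```text
time_s: 14.62
ee_pos: [0.4913, -0.0213, 0.1002]
orientation: [0.045, 0.999, -0.0, 0.0]
force: [0.9, -0.1, -0.2]
grip_width: 0.0391
grip_force: 30.0
```

Request:
servo_tool:
  moves:
    - [-1,0,0,0.005,0]
    - [-1,0,0,0.02,0]
    - [-1,0,0,0.035,0]
    - [-1,0,0,0.05,0]
    - [-1,0,0,0.055,0]
    - [-1,0,0,0.055,0]
    - [-1,0,0,0.055,0]
    - [-1,0,0,0.055,0]

```text
time_s: 15.28
ee_pos: [0.4919, -0.0197, 0.0458]
orientation: [0.048, 0.999, 0.0, 0.001]
force: [0.9, -0.4, 0.4]
grip_width: 0.0391
grip_force: 30.0
```

Run:
```python
from h import *
s=r.observe(); print(s["grip_width"],s["force"])
plan([*case(-.03,0),.018],84.5)
```

```text
0.03914352111961535 [ 0.87961748 -0.3694078   0.36980128]
now [ 0.4919 -0.0197  0.0458] yaw 84.5 q7 1.26 t 15.3 tilt [ 0.0012 -0.    ] -> shift mm [ 0.1 -0.1 27.8] turn -0.000 rad rows>=0
```

Request:
servo_tool:
  moves:
    - [-1,0,0,0.01,0]
    - [-1,0,0,0.019,0]
    - [-1,0,0,0.025,0]
    - [-1,0,0,0.0275,0]
    - [-1,0,0,0.0275,0]
    - [-1,0,0,0.0275,0]
    - [0.13,0,0,0.0275,0]
    - [0.13,0,0,0.0275,0]
    - [0.13,0,0,0.0275,0]
    - [0.13,0,0,0.005,0]
    - [0.13,0.0,0,-0.03,0]
    - [0.13,0,0,-0.06,0]

```text
time_s: 16.28
ee_pos: [0.4905, -0.0197, 0.1055]
orientation: [0.048, 0.999, 0.0, -0.001]
force: [0.8, 0.3, 0.4]
grip_width: 0.0516
grip_force: 0.0
```

Run:
```python
from h import *
plan([.4633,.3775,.106],0)
```

```text
now [ 0.4905 -0.0197  0.1055] yaw 84.5 q7 1.30 t 16.3 tilt [-0.0021  0.0006] -> shift mm [ 6.500e+01  3.928e+02 -2.000e-01] turn 1.475 rad rows>=12
```

Request:
servo_tool:
  moves:
    - [0.15,0.02,0.02,0,0]
    - [0.15,0.05,0.045,0,0.12]
    - [0.15,0.066,0.08,0,0.24]
    - [0.15,0.066,0.118,0,0.36]
    - [0.15,0.066,0.156,0,0.48]
    - [0.15,0.066,0.194,0,0.6]
    - [0.15,0.066,0.232,0,0.72]
    - [0.15,0.066,0.27,0,0.84]
    - [0.15,0.066,0.305,0,0.96]
    - [0.15,0.066,0.34,0,1.08]
    - [0.15,0.066,0.37,0,1.2]
    - [0.15,0.066,0.393,0,1.32]

```text
time_s: 17.28
ee_pos: [0.4625, 0.3813, 0.1047]
orientation: [0.644, 0.765, 0.001, -0.0]
force: [0.6, -0.1, -0.6]
grip_width: 0.053
grip_force: 0.0
```

Request:
servo_tool:
  moves:
    - [0.15,0,0,0.015,0.12]
    - [0.15,0,0,0.03,0.12]
    - [0.15,0,0,0.05,0.12]
    - [0.15,0,0,0.07,0.12]
    - [0.15,0,0,0.08,0.12]
    - [0.15,0,0,0.08,0.12]
    - [0.15,0,0,0.08,0.12]
    - [0.15,0,0,0.08,0.12]

```text
time_s: 17.95
ee_pos: [0.4639, 0.3781, 0.0259]
orientation: [0.688, 0.726, 0.001, 0.0]
force: [-0.7, 0.1, 0.2]
grip_width: 0.0525
grip_force: 0.0
```

Run:
```python
from h import *
plan([.4633,.3775,.0035])
T=shot("top","pics/t6.png")
o=[]
for z,(u,v) in [((.027,0),(284.5,196)),((-.03,0),(283,219.5))]:
    u0,v0=int(u)-12,int(v)-12
    g=cv2.cvtColor(T,cv2.COLOR_BGR2GRAY)[v0:v0+25,u0:u0+25]; m=(cv2.resize(g,None,fx=8,fy=8,interpolation=cv2.INTER_CUBIC)>135).astype(np.uint8)
    N,l,st,c=cv2.connectedComponentsWithStats(m); i=1+np.argmax(st[1:,4]); rc=cv2.minAreaRect(np.argwhere(l==i)[:,::-1].astype(np.float32)); ctr=(np.array(rc[0])+.5)/8-.5+[u0,v0]
    print(ctr,np.array(rc[1])/8,rc[2],ray("top",*ctr,.029)[:2]-case(*z))
```

```text
now [0.4639 0.3781 0.0259] yaw 3.1 q7 -0.75 t 17.9 tilt [0.001 0.001] -> shift mm [-0.6 -0.6 22.4] turn 0.000 rad rows>=0
[284.72501183 196.44736862] [11.43634701 14.47948647] 5.013113975524902 [-0.00253485  0.00123463]
[282.72452164 219.42200089] [15.35778427 14.36073685] 1.2453643083572388 [-0.00044099  0.00128247]
```

Request:
servo_tool:
  moves:
    - [0.15,0,0,0.01,0]
    - [0.15,0,0,0.018,0]
    - [0.15,0,0,0.0225,0]
    - [0.15,0,0,0.0225,0]
    - [-1,0,0,0.0225,0]
    - [-1,0,0,0.0225,0]
    - [-1,0,0,0.0225,0]
    - [-1,0,0,0.0225,0]
    - [-1,0,0,0.0225,0]
    - [-1,0,0,0,0]
    - [-1,0,0,-0.04,0]
    - [-1,0,0,-0.075,0]

```text
time_s: 19.0
ee_pos: [0.4623, 0.3769, 0.1004]
orientation: [0.687, 0.726, -0.001, -0.0]
force: [1.1, 1.4, 0.2]
grip_width: 0.0391
grip_force: 30.0
```

Run:
```python
from h import *
s=r.observe(); print(s["grip_width"],s["force"])
plan([*case(.027,.076),.101],84.5)
```

```text
0.03910655060904688 [1.11740186 1.41847315 0.21497925]
now [0.4623 0.3769 0.1004] yaw 3.1 q7 -0.74 t 19.0 tilt [-0.0021 -0.0016] -> shift mm [-3.312e+02  7.540e+01 -3.000e-01] turn -1.420 rad rows>=11
```

Request:
servo_tool:
  moves:
    - [-1,-0.02,0,0,-0.12]
    - [-1,-0.05,0,0,-0.24]
    - [-1,-0.08,0,0,-0.36]
    - [-1,-0.11,0,0,-0.48]
    - [-1,-0.14,0,0,-0.6]
    - [-1,-0.17,0,0,-0.72]
    - [-1,-0.2,0,0,-0.84]
    - [-1,-0.23,0,0,-0.96]
    - [-1,-0.26,0,0,-1.08]
    - [-1,-0.29,0.01,0,-1.2]
    - [-1,-0.315,0.02,0,-1.32]
    - [-1,-0.3322,0.03,0,-1.42]

```text
time_s: 20.0
ee_pos: [0.5117, 0.0439, 0.1002]
orientation: [0.047, 0.999, -0.001, 0.0]
force: [-0.1, -0.3, -0.8]
grip_width: 0.0394
grip_force: 30.0
```

Request:
servo_tool:
  moves:
    - [-1,-0.015,0.002,0,0]
    - [-1,-0.03,0.004,0.01,0]
    - [-1,-0.0436,0.0066,0.025,0]
    - [-1,-0.0436,0.0066,0.04,0]
    - [-1,-0.0436,0.0066,0.05,0]
    - [-1,-0.0436,0.0066,0.05,0]
    - [-1,-0.0436,0.0066,0.05,0]
    - [-1,-0.0436,0.0066,0.05,0]

```text
time_s: 20.67
ee_pos: [0.5554, 0.0501, 0.0506]
orientation: [0.048, 0.999, 0.0, 0.0]
force: [0.6, -0.8, -1.3]
grip_width: 0.0393
grip_force: 30.0
```

Run:
```python
from h import *
s=r.observe(); print(s["grip_width"],s["force"])
plan([*case(.027,.076),.018],84.5)
```

```text
0.03931095062881123 [ 0.57424881 -0.81806755 -1.32682579]
now [0.5554 0.0501 0.0506] yaw 84.5 q7 1.10 t 20.7 tilt [0.0004 0.    ] -> shift mm [-0.4  0.3 32.6] turn 0.000 rad rows>=0
```

Request:
servo_tool:
  moves:
    - [-1,0,0,0.012,0]
    - [-1,0,0,0.022,0]
    - [-1,0,0,0.028,0]
    - [-1,0,0,0.0322,0]
    - [-1,0,0,0.0322,0]
    - [-1,0,0,0.0322,0]
    - [0.06,0,0,0.0322,0]
    - [0.06,0,0,0.0322,0]
    - [0.06,0,0,0.0322,0]
    - [0.06,0,0,0.005,0]
    - [0.06,0.0,0,-0.03,0]
    - [0.06,0,0,-0.055,0]

```text
time_s: 21.67
ee_pos: [0.5556, 0.0502, 0.1067]
orientation: [0.048, 0.999, 0.0, 0.0]
force: [1.9, 0.2, 0.5]
grip_width: 0.0488
grip_force: 0.0
```

Run:
```python
from h import *
s=r.observe(); print(s["grip_width"],s["force"])
plan([.6,.289,.105],131)
T=cv2.imread("pics/t6.png"); cv2.imwrite("pics/c6.png",cv2.resize(T[155:200,132:180],None,fx=10,fy=10,interpolation=cv2.INTER_CUBIC))
```

```text
0.04878998634261933 [1.86816613 0.21160457 0.50275412]
now [0.5556 0.0502 0.1067] yaw 84.5 q7 1.14 t 21.7 tilt [0.0004 0.0004] -> shift mm [-21.3 241.9   1.8] turn -0.811 rad rows>=6
```

View pics/c6.png

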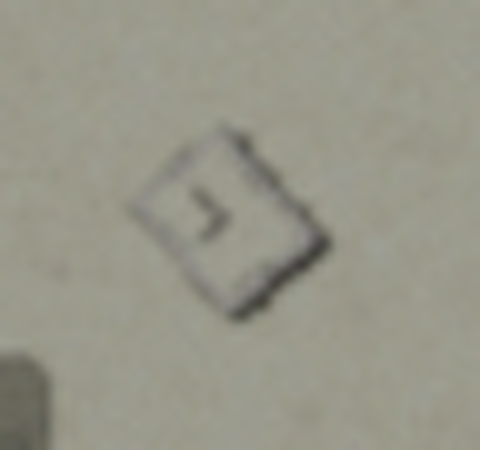

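Request:
servo_tool:
  moves:
    - [0.06,0.01,0.02,0,0]
    - [0.06,0.015,0.06,0,0]
    - [0.06,0.015,0.1,0,0]
    - [0.1,0.01,0.14,0,0]
    - [0.2,0,0.18,0,-0.1]
    - [0.2,-0.01,0.215,0,-0.22]
    - [0.2,-0.0219,0.243,0,-0.34]
    - [0.2,-0.0219,0.243,0.01,-0.46]
    - [0.2,-0.0219,0.243,0.02,-0.58]
    - [0.2,-0.0219,0.243,0.04,-0.7]
    - [0.2,-0.0219,0.243,0.06,-0.82]
    - [0.2,-0.0219,0.243,0.07,-0.829]

```text
time_s: 22.67
ee_pos: [0.5993, 0.2886, 0.0323]
orientation: [-0.36, 0.933, -0.0, -0.002]
force: [-0.8, -0.4, -0.9]
grip_width: 0.0551
grip_force: 0.0
```

Request:
servo_tool:
  moves:
    - [0.2,0,0,0.005,0]
    - [0.2,0,0,0.01,0]
    - [0.2,0,0,0.01,0]
    - [0.2,0,0,0.01,0]
    - [0.2,0,0,0.01,0]

```text
time_s: 23.08
ee_pos: [0.6012, 0.2902, 0.0262]
orientation: [-0.358, 0.934, 0.0, 0.001]
force: [-0.4, 0.2, -0.1]
grip_width: 0.055
grip_force: 0.0
```

Run:
```python
from h import *
s=r.observe(); print(s["grip_width"],s["force"])
plan([.6005,.290,.0035],132)
T=shot("top","pics/t7.png")
for n,(u,v) in {(.027,0):(284.5,196),(-.03,0):(283,219.5),(.027,.076):(253.5,193.5)}.items():
    u0,v0=int(u)-12,int(v)-12
    g=cv2.cvtColor(T,cv2.COLOR_BGR2GRAY)[v0:v0+25,u0:u0+25]; m=(cv2.resize(g,None,fx=8,fy=8,interpolation=cv2.INTER_CUBIC)>130).astype(np.uint8)
    N,l,st,c=cv2.connectedComponentsWithStats(m); i=1+np.argmax(st[1:,4]); rc=cv2.minAreaRect(np.argwhere(l==i)[:,::-1].astype(np.float32)); ctr=(np.array(rc[0])+.5)/8-.5+[u0,v0]
    print(ctr,np.array(rc[1])/8,rc[2],ray("top",*ctr,.029)[:2]-case(*n))
```

```text
0.05495977020483867 [-0.42462306  0.16921223 -0.11790209]
now [0.6012 0.2902 0.0262] yaw 132.0 q7 1.45 t 23.1 tilt [0.0018 0.0007] -> shift mm [ 0.7  0.3 22.7] turn -0.001 rad rows>=0
[284.71065998 196.42576027] [11.47968102 14.68579769] 4.085616588592529 [-0.0024827   0.00126788]
[283.25   221.8125] [19.25  14.375] 90.0 [-0.00611419  0.00012372]
[253.31249809 192.31249809] [14.49999809 14.74999809] 0.0 [ 1.03758267e-03 -4.27162314e-05]
```

Request:
servo_tool:
  moves:
    - [0.2,0,0,0.01,0]
    - [0.2,0,0,0.018,0]
    - [0.2,0,0,0.0227,0]
    - [0.2,0,0,0.0227,0]
    - [-1,0,0,0.0227,0]
    - [-1,0,0,0.0227,0]
    - [-1,0,0,0.0227,0]
    - [-1,0,0,0.0227,0]
    - [-1,0,0,0.0227,0]
    - [-1,0,0,0,0]
    - [-1,0,0,-0.04,0]
    - [-1,0,0,-0.075,0]

```text
time_s: 24.13
ee_pos: [0.5994, 0.2892, 0.1002]
orientation: [-0.358, 0.934, 0.0, -0.001]
force: [1.0, 0.0, 0.1]
grip_width: 0.0298
grip_force: 30.0
```

Run:
```python
from h import *
s=r.observe(); print(s["grip_width"],s["force"])
plan([*case(-.03,.076),.101],84.5)
```

```text
0.02982456074561183 [0.9973154  0.00428322 0.10851605]
now [0.5994 0.2892 0.1002] yaw 132.0 q7 1.49 t 24.1 tilt [-0.0027 -0.0009] -> shift mm [ 230.8 -106.3   -0.4] turn 0.829 rad rows>=7
```

Request:
servo_tool:
  moves:
    - [-1,0.02,-0.009,0,0.1]
    - [-1,0.043,-0.02,0,0.2]
    - [-1,0.066,-0.03,0,0.3]
    - [-1,0.09,-0.041,0,0.4]
    - [-1,0.114,-0.052,0,0.5]
    - [-1,0.138,-0.063,0,0.6]
    - [-1,0.162,-0.074,0,0.7]
    - [-1,0.186,-0.085,0,0.8]
    - [-1,0.21,-0.096,0,0.829]
    - [-1,0.2327,-0.1059,0,0.829]
    - [-1,0.2327,-0.1059,0.01,0.829]
    - [-1,0.2327,-0.1059,0.025,0.829]

```text
time_s: 25.13
ee_pos: [0.4994, 0.0535, 0.076]
orientation: [0.05, 0.999, -0.0, 0.002]
force: [0.0, 0.0, -0.6]
grip_width: 0.0297
grip_force: 30.0
```

Request:
servo_tool:
  moves:
    - [-1,0,0,0.015,0]
    - [-1,0,0,0.025,0]
    - [-1,0,0,0.025,0]
    - [-1,0,0,0.025,0]
    - [-1,0,0,0.025,0]
    - [-1,0,0,0.025,0]

```text
time_s: 25.63
ee_pos: [0.4992, 0.0557, 0.0507]
orientation: [0.048, 0.999, 0.0, 0.001]
force: [-0.2, -0.2, -0.9]
grip_width: 0.03
grip_force: 30.0
```

Run:
```python
from h import *
s=r.observe(); print(s["grip_width"],s["force"])
plan([*case(-.03,.076),.018],84.5)
```

```text
0.030047292269243617 [-0.24656242 -0.23649113 -0.86262483]
now [0.4992 0.0557 0.0507] yaw 84.5 q7 1.06 t 25.6 tilt [0.0014 0.0003] -> shift mm [ 0.1  0.1 32.7] turn 0.000 rad rows>=0
```

Request:
servo_tool:
  moves:
    - [-1,0,0,0.012,0]
    - [-1,0,0,0.022,0]
    - [-1,0,0,0.028,0]
    - [-1,0,0,0.0322,0]
    - [-1,0,0,0.0322,0]
    - [-1,0,0,0.0322,0]
    - [-0.05,0,0,0.0322,0]
    - [-0.05,0,0,0.0322,0]
    - [-0.05,0,0,0.0322,0]
    - [-0.05,0,0,0.005,0]
    - [-0.05,0.0,0,-0.03,0]
    - [-0.05,0,0,-0.055,0]

```text
time_s: 26.63
ee_pos: [0.4985, 0.0556, 0.1066]
orientation: [0.048, 0.999, 0.0, 0.0]
force: [0.2, -0.2, 0.2]
grip_width: 0.0439
grip_force: 0.0
```

Request:
servo_tool:
  moves:
    - [-0.05,0.03,0.01,0,0]
    - [-0.05,0.05,0.04,0,0]
    - [-0.05,0.06,0.08,0,0]
    - [-0.05,0.06,0.12,0,0]
    - [-0.05,0.06,0.16,0,0]
    - [-0.05,0.06,0.2,0,0]
    - [-0.05,0.06,0.22,-0.03,0]
    - [-0.05,0.06,0.22,-0.07,0]
    - [-0.05,0.06,0.22,-0.1,0]
    - [-0.05,0.06,0.22,-0.1,0]

```text
time_s: 27.47
ee_pos: [0.4628, 0.2835, 0.2112]
orientation: [0.047, 0.999, 0.003, 0.004]
force: [1.1, 0.2, -0.1]
grip_width: 0.0432
grip_force: 0.0
```

Run:
```python
from h import *
s=r.observe(); print(s["ee_pos"],s["grip_width"])
T=shot("top","pics/t8.png");S=shot("scene","pics/s8.png")
c,st=blob(S,(0,0,0),(180,255,40),(215,318,270,370)); print("loupe",c,st)
for n,(u,v) in {(.027,0):(284.5,196),(-.03,0):(283,217.5),(.027,.076):(253.5,193.5),(-.03,.076):(251,217)}.items():
    u0,v0=int(u)-12,int(v)-12
    g=cv2.cvtColor(T,cv2.COLOR_BGR2GRAY)[v0:v0+25,u0:u0+25]; m=(cv2.resize(g,None,fx=8,fy=8,interpolation=cv2.INTER_CUBIC)>135).astype(np.uint8)
    N,l,st,c=cv2.connectedComponentsWithStats(m); i=1+np.argmax(st[1:,4]); rc=cv2.minAreaRect(np.argwhere(l==i)[:,::-1].astype(np.float32)); ctr=(np.array(rc[0])+.5)/8-.5+[u0,v0]
    print(n,ctr.round(1),(np.array(rc[1])/8).round(1),round(rc[2],1),((ray("top",*ctr,.029)[:2]-case(*n))*1000).round(1))
o=np.zeros((480,784,3),np.uint8); o[:,:480]=cv2.resize(T[175:235,235:295],(480,480),interpolation=cv2.INTER_CUBIC); o[:304,480:]=cv2.resize(S[150:250,220:320],(304,304),interpolation=cv2.INTER_CUBIC); cv2.imwrite("pics/c8.png",o)
```

```text
[0.4627588  0.28351469 0.2112368 ] 0.043222837156541634
loupe [240.68421053 339.21052632] [235 333  12  13 114]
(0.027, 0) [284.7 196.5] [11.4 14.6] 5.3 [-2.7  1.2]
(-0.03, 0) [282.7 219.4] [15.5 14.4] 1.2 [-0.4  1.4]
(0.027, 0.076) [253.2 192.4] [14.6 14.4] 90.0 [0.9 0.1]
(-0.03, 0.076) [251.  216.2] [11.5 14.7] 4.2 [0.9 0.3]
```

View pics/c8.png

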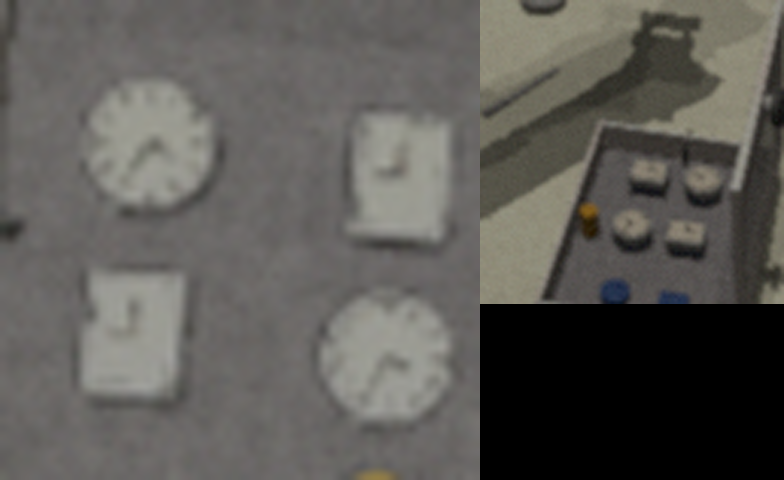

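All four watches cover their pads. The largest offset is the middle oblong, about 2.7 mm toward -x, and I'll nudge that one to centre it.

Request:
servo_tool:
  moves:
    - [0,0,-0.03,0,0]
    - [0,0,-0.07,0.02,0]
    - [0,0,-0.11,0.05,0]
    - [0,0,-0.15,0.08,0]
    - [0,0,-0.19,0.1,0]
    - [0,0,-0.23,0.1,0]
    - [0,-0.01,-0.265,0.1,0]
    - [0,-0.03,-0.29,0.1,0]
    - [0,-0.06,-0.305,0.1,0]
    - [0,-0.09,-0.305,0.1,0]
    - [0,-0.105,-0.305,0.1,0]
    - [0,-0.105,-0.305,0.1,0]

```text
time_s: 28.57
ee_pos: [0.5372, -0.0351, 0.1037]
orientation: [0.049, 0.999, 0.0, 0.0]
force: [-0.1, 0.3, 0.6]
grip_width: 0.0459
grip_force: 0.0
```

Request:
servo_tool:
  moves:
    - [0,0,0,0.01,0]
    - [0,0,0,0.03,0]
    - [0,0,0,0.03,0]
    - [0,0,0,0.03,0]
    - [0,0,0,0.03,0]

```text
time_s: 28.98
ee_pos: [0.5337, -0.0332, 0.0747]
orientation: [0.048, 0.999, 0.0, -0.001]
force: [-0.3, 1.2, -0.2]
grip_width: 0.0458
grip_force: 0.0
```

Run:
```python
from h import *
p=case(.027,0); plan([p[0]-.001,p[1],.019],84.5)
```

```text
now [ 0.5337 -0.0332  0.0747] yaw 84.5 q7 1.28 t 29.0 tilt [-0.0019  0.0001] -> shift mm [-13.2   9.2  55.7] turn 0.001 rad rows>=0
```

Request:
servo_tool:
  moves:
    - [0,-0.008,0.006,0,0]
    - [0,-0.0132,0.0092,0,0]
    - [0,-0.0132,0.0092,0.015,0]
    - [0,-0.0132,0.0092,0.03,0]
    - [0,-0.0132,0.0092,0.045,0]
    - [0,-0.0132,0.0092,0.0545,0]
    - [0,-0.0132,0.0092,0.0545,0]
    - [0,-0.0132,0.0092,0.0545,0]
    - [-1,-0.0132,0.0092,0.0545,0]
    - [-1,-0.0132,0.0092,0.0545,0]
    - [-1,-0.0132,0.0092,0.0545,0]
    - [-1,-0.0132,0.0092,0.0545,0]

```text
time_s: 29.98
ee_pos: [0.5498, -0.0257, 0.0214]
orientation: [0.048, 0.999, -0.0, 0.001]
force: [0.5, -0.2, 2.7]
grip_width: 0.0296
grip_force: 30.0
```

Run:
```python
from h import *
s=r.observe(); print(s["grip_width"],s["force"])
p=case(.027,0); plan([p[0]-.0,p[1],.019],84.5)
```

```text
0.029607942625920716 [ 0.46161959 -0.20315807  2.67665539]
now [ 0.5498 -0.0257  0.0214] yaw 84.5 q7 1.23 t 30.0 tilt [ 0.0016 -0.0001] -> shift mm [1.3 0.3 2.4] turn 0.000 rad rows>=0
```

Request:
servo_tool:
  moves:
    - [-1,0,0,-0.002,0]
    - [-1,-0.0025,0,-0.002,0]
    - [-1,-0.0025,0,-0.002,0]
    - [-1,-0.0025,0,-0.001,0]
    - [-1,-0.0025,0,0.0,0]
    - [-1,-0.0025,0,0.0,0]
    - [0,-0.0025,0,0,0]
    - [0,-0.0025,0,0,0]
    - [0,-0.0025,0,0,0]
    - [0,0,0,-0.03,0]
    - [0,0,0,-0.06,0]
    - [0,0.01,0,-0.09,0]

```text
time_s: 30.98
ee_pos: [0.5398, -0.0247, 0.1109]
orientation: [0.048, 0.999, 0.0, -0.0]
force: [0.7, 0.3, 0.1]
grip_width: 0.0458
grip_force: 0.0
```

Request:
servo_tool:
  moves:
    - [0,0.03,0.0,0,0]
    - [0,0.06,0.03,-0.02,0]
    - [0,0.07,0.07,-0.05,0]
    - [-0.5,0.07,0.11,-0.08,0]
    - [-1,0.07,0.15,-0.11,0]
    - [-1,0.06,0.19,-0.13,0]
    - [-1,0.04,0.23,-0.13,0]
    - [-1,0.02,0.26,-0.13,0]
    - [-1,0.0,0.28,-0.13,0]
    - [-1,0,0.28,-0.13,0]
    - [-1,0,0.28,-0.13,0]

```text
time_s: 31.9
ee_pos: [0.5668, 0.258, 0.24]
orientation: [0.046, 0.999, 0.001, -0.0]
force: [0.4, -0.1, 0.2]
grip_width: 0.001
grip_force: 0.0
```

Run:
```python
from h import *
T=shot("top","pics/t9.png");S=shot("scene","pics/s9.png")
for n,(u,v) in {(.027,0):(284.5,196),(-.03,0):(283,217.5),(.027,.076):(253.5,193.5),(-.03,.076):(251,217)}.items():
    u0,v0=int(u)-12,int(v)-12
    g=cv2.cvtColor(T,cv2.COLOR_BGR2GRAY)[v0:v0+25,u0:u0+25]; m=(cv2.resize(g,None,fx=8,fy=8,interpolation=cv2.INTER_CUBIC)>135).astype(np.uint8)
    N,l,st,c=cv2.connectedComponentsWithStats(m); i=1+np.argmax(st[1:,4]); rc=cv2.minAreaRect(np.argwhere(l==i)[:,::-1].astype(np.float32)); ctr=(np.array(rc[0])+.5)/8-.5+[u0,v0]
    print(n,ctr.round(1),(np.array(rc[1])/8).round(1),round(rc[2],1),((ray("top",*ctr,.029)[:2]-case(*n))*1000).round(1))
cv2.imwrite("pics/c9.png",np.hstack([cv2.resize(T[125:195,215:365],(600,280),interpolation=cv2.INTER_CUBIC)]))
# lid geometry: hinge axis world, angle candidates
for th in (1.4,1.45,1.5,1.55): print(th,[proj("top",[*case(.095-.19*np.cos(th)+dx*np.sin(th),y),.0405+.19*np.sin(th)+dx*np.cos(th)]).round(1).tolist() for dx in(0,.008) for y in(.128,-.128)],[proj("scene",[*case(.095-.19*np.cos(th)+dx*np.sin(th),-.128),.0405+.19*np.sin(th)+dx*np.cos(th)]).round(1).tolist() for dx in(0,.008)])
plan([*case(.14,.06),.26],84.5)
```

```text
(0.027, 0) [285.1 195.7] [11.5 14.4] 4.8 [-0.8  0.3]
(-0.03, 0) [282.8 219.4] [14.2 15.4] 90.0 [-0.5  1.2]
(0.027, 0.076) [253.3 192.4] [14.6 14.5] 90.0 [ 0.9 -0. ]
(-0.03, 0.076) [251.5 216.3] [11.2 14.5] 1.0 [ 0.6 -0.9]
1.4 [[225.1, 158.3], [351.9, 168.6], [225.4, 154.3], [352.3, 164.6]] [[294.1, 210.9], [297.3, 211.0]]
1.45 [[225.5, 153.6], [352.3, 163.9], [225.8, 149.6], [352.6, 159.9]] [[297.9, 211.1], [301.1, 211.3]]
1.5 [[225.9, 148.9], [352.7, 159.2], [226.2, 145.0], [353.0, 155.2]] [[301.7, 211.4], [304.9, 211.8]]
1.55 [[226.3, 144.2], [353.0, 154.5], [226.7, 140.4], [353.3, 150.6]] [[305.5, 211.9], [308.8, 212.4]]
now [0.5652 0.2538 0.2394] yaw 84.5 q7 0.83 t 32.0 tilt [-0.0021 -0.0008] -> shift mm [-123.  -219.5  -20.6] turn 0.001 rad rows>=0
```

View pics/c9.png

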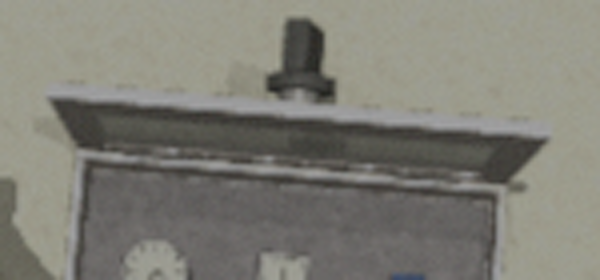

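The lid angle is about 1.49 rad, with its outer top edge at v≈146–156. I'll take the shut fingers round behind it, beside the knob.

Request:
servo_tool:
  moves:
    - [-1,-0.03,0,-0.02,0]
    - [-1,-0.06,-0.01,-0.03,0]
    - [-1,-0.09,-0.03,-0.03,0]
    - [-1,-0.112,-0.06,-0.03,0]
    - [-1,-0.118,-0.1,-0.03,0]
    - [-1,-0.118,-0.14,-0.03,0]
    - [-1,-0.118,-0.175,-0.03,0]
    - [-1,-0.118,-0.205,-0.02,0]
    - [-1,-0.118,-0.22,-0.01,0]
    - [-1,-0.118,-0.22,0,0]
    - [-1,-0.118,-0.22,0,0]
    - [-1,-0.118,-0.22,0,0]

```text
time_s: 33.0
ee_pos: [0.6611, 0.0255, 0.2396]
orientation: [0.047, 0.999, 0.001, -0.001]
force: [0.4, 0.2, 0.8]
grip_width: 0.0005
grip_force: 0.0
```

Run:
```python
from h import *
print(r.observe()["force"]); plan([*case(.120,.06),.20],84.5)
for th in np.arange(1.5,-.01,-.15): print(round(th,2),"x %.1f z %.1f"%(95-160*np.cos(th)+8*np.sin(th)+9.5*np.sin(th),40.5+160*np.sin(th)+8*np.cos(th)))
```

```text
[0.37204266 0.20863088 0.82484552]
now [0.6611 0.0255 0.2396] yaw 84.6 q7 1.23 t 33.0 tilt [-0.0023  0.0015] -> shift mm [14.1 -1.4 39.6] turn 0.002 rad rows>=0
1.5 x 101.1 z 200.7
1.35 x 77.0 z 198.4
1.2 x 53.3 z 192.5
1.05 x 30.6 z 183.3
0.9 x 9.3 z 170.8
0.75 x -10.1 z 155.4
0.6 x -27.2 z 137.4
0.45 x -41.5 z 117.3
0.3 x -52.7 z 95.4
0.15 x -60.6 z 72.3
0.0 x -65.0 z 48.5
```

Request:
servo_tool:
  moves:
    - [-1,0.004,-0.001,0.012,0]
    - [-1,0.008,-0.001,0.024,0]
    - [-1,0.014,-0.001,0.034,0]
    - [-1,0.02,-0.001,0.039,0]
    - [-1,0.024,-0.001,0.039,0]
    - [-1,0.024,-0.001,0.039,0]
    - [-1,0.024,-0.001,0.039,0]
    - [-1,0.024,-0.001,0.039,0]

```text
time_s: 33.67
ee_pos: [0.6392, 0.0254, 0.2026]
orientation: [0.048, 0.999, 0.0, 0.001]
force: [0.2, -0.2, -0.3]
grip_width: 0.0005
grip_force: 0.0
```

Run:
```python
from h import *
s=r.observe(); print(s["force"]); d=s["ee_pos"][:2]-C0; c,sn=np.cos(YAW),np.sin(YAW); cx=np.array([c*d[0]+sn*d[1],-sn*d[0]+c*d[1]]); print("case xy",cx,s["ee_pos"][2])
f=lambda t:np.array([.1045-.16*np.cos(t)+.008*np.sin(t),.0405+.16*np.sin(t)+.008*np.cos(t)])
for T in (np.linspace(1.47,1.03,12),np.linspace(.99,.55,12),np.linspace(.51,.07,12)):
    print([(round(-(f(t)[0]-cx[0]),4),round(-(f(t)[1]-s["ee_pos"][2]),4)) for t in T])
plan(s["ee_pos"])
```

```text
[ 0.20041572 -0.18516353 -0.25181474]
case xy [0.11235171 0.05914155] 0.20260214998485704
[(np.float64(0.016), np.float64(0.0021)), (np.float64(0.0224), np.float64(0.0026)), (np.float64(0.0288), np.float64(0.0033)), (np.float64(0.0351), np.float64(0.0042)), (np.float64(0.0414), np.float64(0.0054)), (np.float64(0.0476), np.float64(0.0069)), (np.float64(0.0538), np.float64(0.0086)), (np.float64(0.0599), np.float64(0.0106)), (np.float64(0.0659), np.float64(0.0128)), (np.float64(0.0718), np.float64(0.0152)), (np.float64(0.0777), np.float64(0.0179)), (np.float64(0.0834), np.float64(0.0208))]
[(np.float64(0.089), np.float64(0.0239)), (np.float64(0.0944), np.float64(0.0273)), (np.float64(0.0997), np.float64(0.0309)), (np.float64(0.1049), np.float64(0.0347)), (np.float64(0.1099), np.float64(0.0386)), (np.float64(0.1148), np.float64(0.0428)), (np.float64(0.1195), np.float64(0.0472)), (np.float64(0.124), np.float64(0.0517)), (np.float64(0.1283), np.float64(0.0565)), (np.float64(0.1324), np.float64(0.0614)), (np.float64(0.1364), np.float64(0.0664)), (np.float64(0.1401), np.float64(0.0717))]
[(np.float64(0.1436), np.float64(0.077)), (np.float64(0.1469), np.float64(0.0825)), (np.float64(0.15), np.float64(0.0881)), (np.float64(0.1528), np.float64(0.0939)), (np.float64(0.1554), np.float64(0.0997)), (np.float64(0.1578), np.float64(0.1057)), (np.float64(0.1599), np.float64(0.1117)), (np.float64(0.1618), np.float64(0.1178)), (np.float64(0.1635), np.float64(0.124)), (np.float64(0.1649), np.float64(0.1303)), (np.float64(0.166), np.float64(0.1366)), (np.float64(0.1669), np.float64(0.1429))]
now [0.6392 0.0254 0.2026] yaw 84.5 q7 1.22 t 33.7 tilt [0.0019 0.0002] -> shift mm [0. 0. 0.] turn 0.000 rad rows>=0
```

Request:
servo_tool:
  moves:
    - [-1,0.005,0.001,0.001,0]
    - [-1,0.01,0.001,0.002,0]
    - [-1,0.016,0.001,0.002,0]
    - [-1,0.022,0.001,0.003,0]
    - [-1,0.029,0.001,0.003,0]
    - [-1,0.035,0.001,0.004,0]
    - [-1,0.041,0.001,0.005,0]
    - [-1,0.048,0.001,0.007,0]
    - [-1,0.054,0.001,0.009,0]
    - [-1,0.06,0.001,0.011,0]
    - [-1,0.066,0.001,0.013,0]
    - [-1,0.072,0.001,0.015,0]

```text
time_s: 34.67
ee_pos: [0.5661, 0.0329, 0.1862]
orientation: [0.048, 0.999, -0.0, -0.0]
force: [0.8, 1.2, 0.7]
grip_width: 0.0005
grip_force: 0.9
```

Run:
```python
from h import *
print(r.observe()["force"]); T=shot("top","pics/t10.png");S=shot("scene","pics/s10.png")
cv2.imwrite("pics/c10.png",np.hstack([cv2.resize(T[120:240,210:360],(400,320),interpolation=cv2.INTER_CUBIC),cv2.resize(S[140:260,220:370],(400,320),interpolation=cv2.INTER_CUBIC)]))
```

```text
[0.81737612 1.15136106 0.72763373]
```

View pics/c10.png

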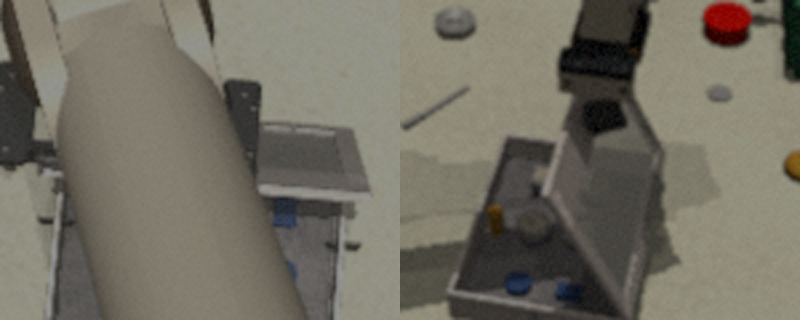

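The lid has followed down to about 1.1 rad at low force. Continuing along the arc.

Request:
servo_tool:
  moves:
    - [-1,0.006,0,0.003,0]
    - [-1,0.011,0,0.006,0]
    - [-1,0.017,0,0.009,0]
    - [-1,0.022,0,0.012,0]
    - [-1,0.028,0,0.016,0]
    - [-1,0.033,0,0.02,0]
    - [-1,0.038,0,0.024,0]
    - [-1,0.043,0,0.028,0]
    - [-1,0.0475,0,0.032,0]
    - [-1,0.052,0,0.037,0]
    - [-1,0.056,0,0.0415,0]
    - [-1,0.06,0,0.046,0]

```text
time_s: 35.77
ee_pos: [0.5064, 0.0386, 0.14]
orientation: [0.048, 0.999, -0.0, -0.0]
force: [1.3, -0.1, 0.1]
grip_width: -0.0001
grip_force: 0.5
```

Request:
servo_tool:
  moves:
    - [-1,0.004,0,0.005,0]
    - [-1,0.008,0,0.0105,0]
    - [-1,0.0115,0,0.016,0]
    - [-1,0.015,0,0.0215,0]
    - [-1,0.018,0,0.027,0]
    - [-1,0.021,0,0.033,0]
    - [-1,0.0235,0,0.039,0]
    - [-1,0.026,0,0.045,0]
    - [-1,0.028,0,0.051,0]
    - [-1,0.03,0,0.057,0]
    - [-1,0.0315,0,0.063,0]
    - [-1,0.033,0,0.069,0]

```text
time_s: 36.77
ee_pos: [0.474, 0.0418, 0.0709]
orientation: [0.048, 0.999, 0.0, -0.0]
force: [-0.2, -0.4, 0.5]
grip_width: 0.0006
grip_force: 0.2
```

Run:
```python
from h import *
s=r.observe(); print(s["force"]); d=s["ee_pos"][:2]-C0; c,sn=np.cos(YAW),np.sin(YAW); cx=np.array([c*d[0]+sn*d[1],-sn*d[0]+c*d[1]]); print("case xy",cx,s["ee_pos"][2])
S=shot("scene","pics/s11.png")
```

```text
[-0.16103548 -0.35666662  0.4860567 ]
case xy [-0.0536827   0.05964476] 0.07085390249767541
```

Request:
servo_tool:
  moves:
    - [-1,0.0,0,0.0025,0]
    - [-1,0.0005,0,0.005,0]
    - [-1,0.001,0,0.0075,0]
    - [-1,0.001,0,0.0095,0]
    - [-1,0.001,0,0.0115,0]
    - [-1,0.001,0,0.0135,0]
    - [-1,0.001,0,0.0155,0]
    - [-1,0.001,0,0.017,0]
    - [-1,0.001,0,0.0185,0]
    - [-1,0.001,0,0.02,0]
    - [-1,0.001,0,0.021,0]
    - [-1,0.001,0,0.022,0]

```text
time_s: 37.82
ee_pos: [0.4732, 0.0419, 0.0494]
orientation: [0.048, 0.999, 0.0, -0.0]
force: [-0.4, -0.5, 0.8]
grip_width: 0.0003
grip_force: 0.1
```

Request:
servo_tool:
  moves:
    - [-1,0,0,0.0007,0]
    - [-1,0,0,0.0014,0]
    - [-1,0,0,0.0021,0]
    - [-1,0,0,0.0028,0]
    - [-1,0,0,0.0028,0]

```text
time_s: 38.23
ee_pos: [0.4732, 0.0419, 0.0485]
orientation: [0.048, 0.999, -0.001, 0.0]
force: [-7.4, -0.6, 23.8]
grip_width: 0.0002
grip_force: 11.8
```

Run:
```python
from h import *
s=r.observe(); print(s["force"]);plan(s["ee_pos"])
S=shot("scene","pics/s12.png")
cv2.imwrite("pics/c12.png",cv2.resize(S[150:280,220:350],(520,520),interpolation=cv2.INTER_CUBIC))
```

```text
[-7.42901562 -0.57001847 23.8018769 ]
now [0.4732 0.0419 0.0485] yaw 84.5 q7 1.06 t 38.2 tilt [ 0.0001 -0.0013] -> shift mm [0. 0. 0.] turn 0.000 rad rows>=0
```

View pics/c12.png

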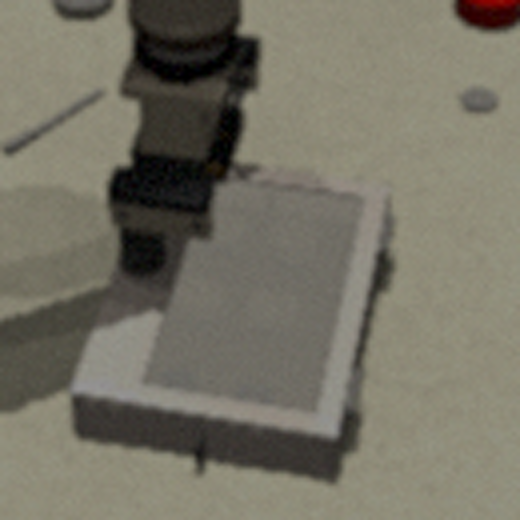

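The lid is shut: the outer face reads 48.5 mm and it takes a firm 24 N. I'll rise and move aside to see the knob.

Request:
servo_tool:
  moves:
    - [-1,0,0,-0.01,0]
    - [-1,0,0,-0.04,0]
    - [-1,0,0,-0.07,0]
    - [-0.5,0,0.02,-0.09,0]
    - [-0.3,0,0.05,-0.1,0]
    - [-0.3,0,0.08,-0.1,0]
    - [-0.3,0,0.12,-0.1,0]
    - [-0.3,0,0.16,-0.1,0]
    - [-0.3,0,0.2,-0.1,0]
    - [-0.3,0,0.22,-0.1,0]
    - [-0.3,0,0.22,-0.1,0]
    - [-0.3,0,0.22,-0.1,0]

```text
time_s: 39.28
ee_pos: [0.4937, 0.2625, 0.1466]
orientation: [0.046, 0.999, 0.0, -0.0]
force: [-0.2, -0.4, -0.2]
grip_width: 0.0321
grip_force: 0.0
```

Run:
```python
from h import *
T=shot("top","pics/t13.png"); S=shot("scene","pics/s13.png")
u,v=proj("top",[*case(-.074,0),.09]).round().astype(int); us,vs=proj("scene",[*case(-.074,0),.085]).round().astype(int); print(u,v,us,vs)
cv2.imwrite("pics/c13.png",np.hstack([cv2.resize(T[v-20:v+21,u-20:u+21],(400,400),interpolation=cv2.INTER_CUBIC),cv2.resize(S[vs-20:vs+21,us-20:us+21],(400,400),interpolation=cv2.INTER_CUBIC)]))
plan([*case(-.074,0),.14],84.5)
```

```text
282 236 255 207
now [0.4943 0.2594 0.1464] yaw 84.4 q7 0.71 t 39.4 tilt [-0.0005 -0.0013] -> shift mm [  19.4 -278.2    6.8] turn -0.001 rad rows>=0
```

View pics/c13.png

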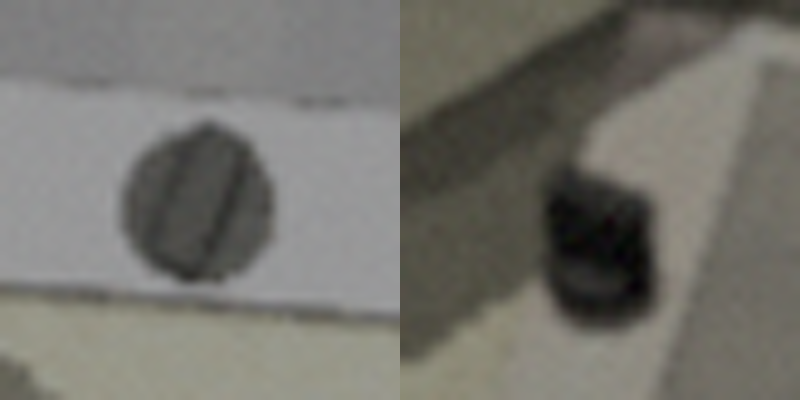

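The top crop shows the bar centred at about px (281.7,236.4), with its long axis at about -16° in world, so I'll grip at yaw 73.6°. Moving over it.

Request:
servo_tool:
  moves:
    - [-0.3,0.0015,-0.02,0,0.02]
    - [-0.3,0.004,-0.055,0,0.04]
    - [-0.3,0.0065,-0.09,0,0.06]
    - [-0.3,0.009,-0.125,0,0.08]
    - [-0.3,0.0115,-0.16,0,0.1]
    - [-0.3,0.014,-0.195,0,0.12]
    - [-0.3,0.016,-0.23,0,0.14]
    - [-0.3,0.018,-0.26,0,0.16]
    - [-0.3,0.0194,-0.278,0.01,0.188]
    - [-0.3,0.0194,-0.278,0.02,0.188]
    - [-0.3,0.0194,-0.278,0.03,0.188]
    - [-0.3,0.0194,-0.278,0.03,0.188]

```text
time_s: 40.38
ee_pos: [0.4467, -0.0143, 0.115]
orientation: [0.142, 0.99, 0.0, -0.002]
force: [0.4, 0.4, -0.1]
grip_width: 0.0318
grip_force: 0.0
```

Request:
servo_tool:
  moves:
    - [-0.3,0,0,0,0]
    - [-0.3,0,0,0,0]
    - [-0.3,0,0,0,0]
    - [-0.3,0,0,0,0]
    - [-0.3,0,0,0,0]

```text
time_s: 40.8
ee_pos: [0.4487, -0.0135, 0.117]
orientation: [0.141, 0.99, 0.0, 0.0]
force: [-0.4, -0.5, -0.3]
grip_width: 0.0321
grip_force: 0.0
```

Run:
```python
from h import *
plan([*case(-.074,0),.070],73.6); print(r.observe()["qpos"].round(2))
```

```text
now [ 0.4487 -0.0135  0.117 ] yaw 73.8 q7 1.10 t 40.8 tilt [0.0007 0.    ] -> shift mm [ 0.1 -2.2 47. ] turn 0.003 rad rows>=0
[ 0.32  0.3  -0.4   2.13  0.17  0.74  1.1 ]
```

Request:
servo_tool:
  moves:
    - [-0.3,0,-0.0022,0.008,0]
    - [-0.3,0,-0.0022,0.02,0]
    - [-0.3,0,-0.0022,0.032,0]
    - [-0.3,0,-0.0022,0.042,0]
    - [-0.3,0,-0.0022,0.046,0]
    - [-0.3,0,-0.0022,0.046,0]
    - [-0.3,0,-0.0022,0.046,0]
    - [-1,0,-0.0022,0.046,0]
    - [-1,0,-0.0022,0.046,0]
    - [-1,0,-0.0022,0.046,0]
    - [-1,0,-0.0022,0.046,0]
    - [-1,0,-0.0022,0.046,0]

```text
time_s: 41.8
ee_pos: [0.4481, -0.0164, 0.0712]
orientation: [0.142, 0.99, -0.0, 0.0]
force: [-1.1, -1.7, 4.8]
grip_width: 0.0135
grip_force: 29.4
```

Run:
```python
from h import *
s=r.observe(); print(s["grip_width"],s["force"],s["moment"]); plan([*case(-.074,0),.064],73.6)
```

```text
0.013468559949826904 [-1.12798489 -1.66882359  4.82107805] [-0.1718497   0.18928716 -0.04299011]
now [ 0.4481 -0.0164  0.0712] yaw 73.7 q7 1.05 t 41.8 tilt [ 0.0009 -0.0004] -> shift mm [0.3 0.8 7.2] turn 0.002 rad rows>=0
```

Request:
servo_tool:
  moves:
    - [-1,0,0,0.001,0]
    - [-1,0,0,0.002,0]
    - [-1,0,0,0.003,0]
    - [-1,0,0,0.004,0]
    - [-1,0,0,0.005,0]
    - [-1,0,0,0.006,0]
    - [-1,0,0,0.007,0]
    - [-1,0,0,0.008,0]
    - [-1,0,0,0.008,0]
    - [-1,0,0,0.008,0]

```text
time_s: 42.63
ee_pos: [0.4485, -0.0164, 0.0645]
orientation: [0.142, 0.99, -0.001, 0.001]
force: [-5.7, -2.2, 27.3]
grip_width: 0.0137
grip_force: 30.0
```

Run:
```python
from h import *
s=r.observe(); print(s["grip_width"],s["force"],s["moment"]); plan([*case(-.074,0),.064],73.6)
```

```text
0.013736820687905054 [-5.69081007 -2.15723175 27.32881   ] [-0.50773309  1.42328963 -0.02037015]
now [ 0.4485 -0.0164  0.0645] yaw 73.7 q7 1.04 t 42.6 tilt [ 0.0012 -0.0014] -> shift mm [0.7 0.7 0.5] turn 0.002 rad rows>=0
```

Pressed 6.7 mm to a hard stop at 27 N. Easing the press slightly, then turning clockwise.

Request:
servo_tool:
  moves:
    - [-1,0,0,-0.001,0.06]
    - [-1,0,0,-0.001,0.18]
    - [-1,0,0,-0.001,0.3]
    - [-1,0,0,-0.001,0.42]
    - [-1,0,0,-0.001,0.54]
    - [-1,0,0,-0.001,0.66]
    - [-1,0,0,-0.001,0.78]
    - [-1,0,0,-0.001,0.9]
    - [-1,0,0,-0.001,1.02]
    - [-1,0,0,-0.001,1.14]
    - [-1,0,0,-0.001,1.26]
    - [-1,0,0,-0.001,1.3]

```text
time_s: 43.63
ee_pos: [0.4461, -0.0181, 0.0647]
orientation: [0.714, 0.7, -0.002, -0.0]
force: [-8.4, -6.5, 25.0]
grip_width: 0.0138
grip_force: 30.0
```

Run:
```python
from h import *
s=r.observe(); print(s["grip_width"],s["force"],s["moment"]); plan([*case(-.074,0),.064])
```

```text
0.013788063013899109 [-8.38353666 -6.49728277 24.98875954] [-1.70121778  2.01264527  0.1264634 ]
now [ 0.4461 -0.0181  0.0647] yaw -1.2 q7 -0.07 t 43.6 tilt [-0.0031 -0.0022] -> shift mm [2.5 1.9 0.7] turn 0.000 rad rows>=0
```

Request:
servo_tool:
  moves:
    - [-1,0.001,0.001,-0.0005,0.06]
    - [-1,0.002,0.0015,-0.0005,0.18]
    - [-1,0.002,0.0015,-0.0005,0.3]
    - [-1,0.002,0.0015,-0.0005,0.42]
    - [-1,0.002,0.0015,-0.0005,0.54]
    - [-1,0.002,0.0015,-0.0005,0.66]
    - [-1,0.002,0.0015,-0.0005,0.78]
    - [-1,0.002,0.0015,-0.0005,0.9]
    - [-1,0.002,0.0015,-0.0005,1.02]
    - [-1,0.002,0.0015,-0.0005,1.14]
    - [-1,0.002,0.0015,-0.0005,1.26]
    - [-1,0.002,0.0015,-0.0005,1.3]

```text
time_s: 44.63
ee_pos: [0.444, -0.0162, 0.0645]
orientation: [0.992, 0.125, -0.005, -0.0]
force: [-15.7, -7.4, 33.1]
grip_width: 0.0135
grip_force: 30.0
```

Run:
```python
from h import *
s=r.observe(); print(s["grip_width"],s["force"],s["moment"]); plan([*case(-.074,0),.064])
```

```text
0.013547518303879414 [-15.71819286  -7.376557    33.12962272] [-1.67286558  3.78586273  0.07000861]
now [ 0.444  -0.0162  0.0645] yaw -75.7 q7 -1.19 t 44.6 tilt [-0.0097 -0.0009] -> shift mm [4.1 0.5 0.5] turn 0.000 rad rows>=0
```

Request:
servo_tool:
  moves:
    - [-1,0,0,-0.0008,0.0]
    - [-1,0,0,-0.0015,0.05]
    - [-1,0,0,-0.0015,0.15]
    - [-1,0,0,-0.0015,0.25]
    - [-1,0,0,-0.0015,0.35]
    - [-1,0,0,-0.0015,0.43]
    - [-1,0,0,-0.0015,0.49]
    - [-1,0,0,-0.0015,0.54]
    - [-1,0,0,-0.0015,0.58]
    - [-1,0,0,-0.0015,0.62]
    - [-1,0,0,-0.0015,0.64]
    - [-1,0,0,-0.0015,0.64]

```text
time_s: 45.63
ee_pos: [0.4452, -0.0154, 0.0648]
orientation: [0.982, -0.189, -0.004, 0.002]
force: [-7.6, -5.8, 10.2]
grip_width: 0.0174
grip_force: 36.7
```

Run:
```python
from h import *
s=r.observe(); print(s["grip_width"],s["force"],s["moment"]); plan([*case(-.074,0),.064])
```

```text
0.017406348613345883 [-7.60968937 -5.75289662 10.18629106] [-1.30718968  2.00643354  1.01447147]
now [ 0.4452 -0.0154  0.0648] yaw -111.8 q7 -1.72 t 45.6 tilt [-0.0075 -0.0017] -> shift mm [ 2.8 -0.9  0.8] turn 0.000 rad rows>=0
```

The tool has turned 185° with 1.0 N m on it, so the knob is at its stop. Releasing and rising.

Request:
servo_tool:
  moves:
    - [-0.3,0,0,0,0]
    - [-0.3,0,0,0,0]
    - [-0.3,0,0,0,0]
    - [-0.3,0,0,0,0]
    - [-0.3,0,0,-0.01,0]
    - [-0.3,0,0,-0.03,0]
    - [-0.3,0,0,-0.06,0]
    - [-0.3,0,0,-0.09,0]
    - [-0.3,0,0,-0.12,0]
    - [-0.3,0,0,-0.14,0]
    - [-0.3,0,0,-0.14,0]

```text
time_s: 46.55
ee_pos: [0.4525, -0.014, 0.2106]
orientation: [0.982, -0.19, 0.004, -0.002]
force: [1.0, -0.5, -0.9]
grip_width: 0.032
grip_force: 0.0
```

Run:
```python
from h import *
s=r.observe(); print(s["grip_width"],s["force"],s["moment"]); plan([.45,.30,.2])
```

```text
0.03197546743781167 [ 1.02989472 -0.47995507 -0.94687097] [-0.02913933  0.1240447  -0.00041056]
now [ 0.4525 -0.014   0.2106] yaw -111.9 q7 -1.89 t 46.5 tilt [0.0085 0.002 ] -> shift mm [-119.6 -290.3   11.2] turn 0.000 rad rows>=0
```

Request:
servo_tool:
  moves:
    - [-0.3,-0.012,-0.03,0,0]
    - [-0.3,-0.025,-0.06,0,0]
    - [-0.3,-0.038,-0.09,0,0]
    - [-0.3,-0.05,-0.12,0,0]
    - [-0.3,-0.063,-0.15,0,0]
    - [-0.3,-0.075,-0.18,0,0]
    - [-0.3,-0.088,-0.21,0,0]
    - [-0.3,-0.1,-0.24,0,0]
    - [-0.3,-0.112,-0.27,0,0]
    - [-0.3,-0.12,-0.29,0,0]
    - [-0.3,-0.12,-0.29,0,0]
    - [-0.3,-0.12,-0.29,0,0]

```text
time_s: 47.55
ee_pos: [0.4452, 0.3009, 0.2052]
orientation: [0.982, -0.188, -0.0, 0.0]
force: [0.4, -0.7, 0.1]
grip_width: 0.032
grip_force: 0.0
```

Run:
```python
from h import *
T=shot("top","pics/t14.png"); S=shot("scene","pics/s14.png")
c,st=blob(S,(0,0,0),(180,255,40),(215,318,270,370)); print("loupe",c,st)
o=np.zeros((600,800,3),np.uint8)
o[:300,:390]=cv2.resize(T[150:260,215:358],(390,300),interpolation=cv2.INTER_CUBIC)
o[300:600,:300]=cv2.resize(T[216:257,262:303],(300,300),interpolation=cv2.INTER_CUBIC)
o[:600,400:800]=cv2.resize(S[180:380,210:343],(400,600),interpolation=cv2.INTER_CUBIC)
cv2.imwrite("pics/c14.png",o)
```

```text
loupe [240.63478261 339.22608696] [235 333  12  13 115]
```

View pics/c14.png

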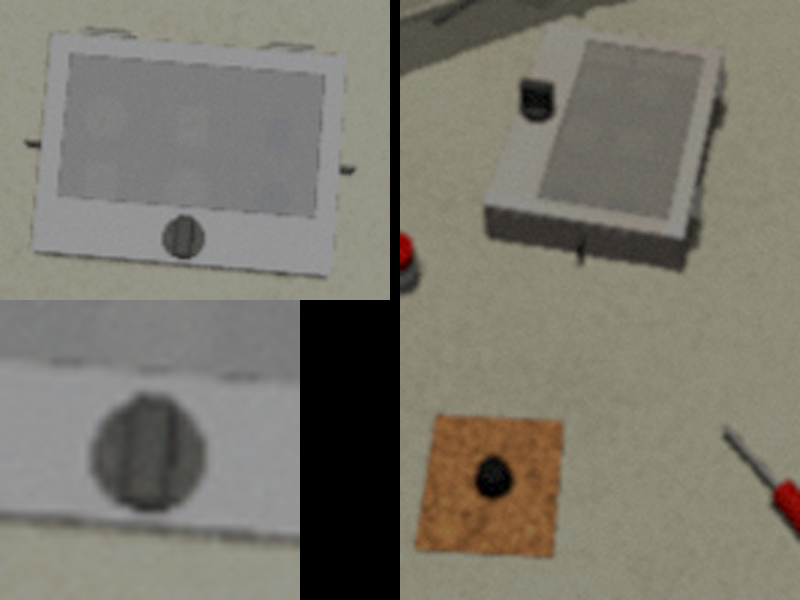

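The lid is flat, the knob is down, and the loupe stands on the mat. I'll compare the bar's angle before and after to confirm the half turn.

Run:
```python
from h import *
for f in("pics/t13.png","pics/t14.png"):
    g=cv2.cvtColor(cv2.imread(f),cv2.COLOR_BGR2GRAY)
    for z in(.0925,.0865):
        u,v=proj("top",[*case(-.074,0),z]); p=cv2.getRectSubPix(g,(15,15),(float(u),float(v))).astype(np.float32)
        p=cv2.GaussianBlur(cv2.resize(p,None,fx=6,fy=6,interpolation=cv2.INTER_CUBIC),(0,0),2); gx=cv2.Sobel(p,cv2.CV_32F,1,0);gy=cv2.Sobel(p,cv2.CV_32F,0,1)
        yy,xx=np.mgrid[:90,:90]-44.5; w=(xx**2+yy**2<33**2)
        a=.5*np.degrees(np.arctan2(2*(gx*gy*w).sum(),((gx**2-gy**2)*w).sum())); print(f,z,"bar tilt cw from up %.1f"%a)
```

```text
pics/t13.png 0.0925 bar tilt cw from up 21.3
pics/t13.png 0.0865 bar tilt cw from up 21.4
pics/t14.png 0.0925 bar tilt cw from up 4.5
pics/t14.png 0.0865 bar tilt cw from up 5.0
```

The bar reads about 5° now against 16–21° before, so it may be 10–15° short. I'll grip it again and check against the stop.

Request:
servo_tool:
  moves:
    - [-0.3,0.012,0.03,0,-0.03]
    - [-0.3,0.025,0.06,0,-0.06]
    - [-0.3,0.038,0.09,0,-0.09]
    - [-0.3,0.05,0.12,0,-0.12]
    - [-0.3,0.063,0.15,0,-0.15]
    - [-0.3,0.075,0.18,0,-0.18]
    - [-0.3,0.088,0.21,0,-0.21]
    - [-0.3,0.1,0.24,0,-0.24]
    - [-0.3,0.112,0.27,0,-0.27]
    - [-0.3,0.12,0.292,0.03,-0.295]
    - [-0.3,0.12,0.292,0.06,-0.295]
    - [-0.3,0.12,0.292,0.085,-0.295]

```text
time_s: 48.65
ee_pos: [0.4476, -0.0195, 0.1201]
orientation: [0.999, -0.047, 0.001, 0.0]
force: [0.0, 0.9, -0.4]
grip_width: 0.0321
grip_force: 0.0
```

Request:
servo_tool:
  moves:
    - [-0.3,0,0,0,0]
    - [-0.3,0,0,0,0]
    - [-0.3,0,0,0,0]
    - [-0.3,0,0,0,0]
    - [-0.3,0,0,0,0]

```text
time_s: 49.07
ee_pos: [0.4498, -0.0157, 0.1223]
orientation: [0.999, -0.043, 0.002, -0.0]
force: [-0.6, -0.2, -0.9]
grip_width: 0.0324
grip_force: 0.0
```

Run:
```python
from h import *
plan([*case(-.074,0),.0645],85)
```

```text
now [ 0.4498 -0.0157  0.1223] yaw -95.0 q7 -1.51 t 49.1 tilt [0.003  0.0007] -> shift mm [-1.9  0.1 57.7] turn 0.000 rad rows>=0
```

Request:
servo_tool:
  moves:
    - [-0.3,-0.001,0,0.015,0]
    - [-0.3,-0.001,0,0.03,0]
    - [-0.3,-0.001,0,0.045,0]
    - [-0.3,-0.001,0,0.053,0]
    - [-0.3,-0.001,0,0.0565,0]
    - [-0.3,-0.001,0,0.0565,0]
    - [-0.3,-0.001,0,0.0565,0]
    - [-1,-0.001,0,0.0565,0]
    - [-1,-0.001,0,0.0565,0]
    - [-1,-0.001,0,0.0565,0]
    - [-1,-0.001,0,0.0565,0]
    - [-1,-0.001,0,0.0565,0]

```text
time_s: 50.07
ee_pos: [0.4479, -0.016, 0.0647]
orientation: [0.999, -0.044, 0.0, -0.0]
force: [-0.1, -0.6, 3.3]
grip_width: 0.0134
grip_force: 30.0
```

Run:
```python
from h import *
s=r.observe(); print(s["grip_width"],s["force"],s["moment"]); plan([*case(-.074,0),.0645],85)
```

```text
0.013375454489913185 [-0.10372161 -0.56635786  3.2797407 ] [-0.11825608  0.30873865 -0.04084627]
now [ 0.4479 -0.016   0.0647] yaw -95.0 q7 -1.43 t 50.1 tilt [0.0009 0.0001] -> shift mm [ 0.1 -0.4  0.2] turn -0.000 rad rows>=0
```

Request:
servo_tool:
  moves:
    - [-1,0,0,0,0.02]
    - [-1,0,0,0,0.05]
    - [-1,0,0,0,0.08]
    - [-1,0,0,0,0.1]
    - [-1,0,0,0,0.1]
    - [-1,0,0,0,0.1]

```text
time_s: 50.57
ee_pos: [0.4482, -0.0161, 0.0646]
orientation: [0.996, -0.093, 0.001, 0.0]
force: [-0.5, -0.8, 6.5]
grip_width: 0.0145
grip_force: 31.2
```

Run:
```python
from h import *
s=r.observe(); print(s["grip_width"],s["force"],s["moment"]); plan([*case(-.074,0),.0645],85)
```

```text
0.014492605804863046 [-0.54244934 -0.800985    6.48245772] [-0.32490305  0.28332535  0.69311406]
now [ 0.4482 -0.0161  0.0646] yaw -100.7 q7 -1.51 t 50.6 tilt [ 0.0011 -0.0006] -> shift mm [-0.2 -0.4  0.1] turn -0.099 rad rows>=1
```

The moment rises to 0.7 N m within the first few degrees, far above the 0.05 N m friction, so the knob is against its stop. Releasing and retreating.

Request:
servo_tool:
  moves:
    - [-0.3,0,0,0,0.1]
    - [-0.3,0,0,0,0.1]
    - [-0.3,0,0,0,0.1]
    - [-0.3,0,0,0,0.1]
    - [-0.3,0,0,-0.01,0.1]
    - [-0.3,0,0,-0.03,0.1]
    - [-0.3,0,0,-0.06,0.1]
    - [-0.3,0,0,-0.09,0.1]
    - [-0.3,0,0,-0.12,0.1]
    - [-0.3,0,0,-0.14,0.1]
    - [-0.3,0,0,-0.14,0.1]

```text
time_s: 51.48
ee_pos: [0.4504, -0.0161, 0.2089]
orientation: [0.99, -0.143, 0.004, -0.001]
force: [0.4, -0.1, -0.2]
grip_width: 0.0321
grip_force: 0.0
```

Request:
servo_tool:
  moves:
    - [-0.3,0,-0.03,0,0]
    - [-0.3,0,-0.06,0,0]
    - [-0.3,0,-0.09,0,0]
    - [-0.3,0,-0.12,0,0]
    - [-0.3,0,-0.15,0,0]
    - [-0.3,0,-0.18,0,0]
    - [-0.3,0,-0.21,0,0]
    - [-0.3,0,-0.24,0,0]
    - [-0.3,0,-0.26,0,0]
    - [-0.3,0,-0.26,0,0]
    - [-0.3,0,-0.26,0,0]

```text
time_s: 52.4
ee_pos: [0.5206, 0.2343, 0.2035]
orientation: [0.99, -0.142, -0.001, 0.001]
force: [-0.2, -0.4, -0.5]
grip_width: 0.0318
grip_force: 0.0
```

Run:
```python
from h import *
T=shot("top","pics/t15.png"); S=shot("scene","pics/s15.png")
c,st=blob(S,(0,0,0),(180,255,40),(215,318,270,370)); print("loupe",c,st)
A=cv2.imread("pics/s14.png"); d=np.abs(A[300:400,200:400].astype(int)-S[300:400,200:400]).max(); print("diff",d)
g=cv2.cvtColor(T,cv2.COLOR_BGR2GRAY);u,v=proj("top",[*case(-.074,0),.0865]); p=cv2.getRectSubPix(g,(15,15),(float(u),float(v))).astype(np.float32)
p=cv2.GaussianBlur(cv2.resize(p,None,fx=6,fy=6,interpolation=cv2.INTER_CUBIC),(0,0),2); gx=cv2.Sobel(p,cv2.CV_32F,1,0);gy=cv2.Sobel(p,cv2.CV_32F,0,1)
yy,xx=np.mgrid[:90,:90]-44.5; w=(xx**2+yy**2<33**2); print(.5*np.degrees(np.arctan2(2*(gx*gy*w).sum(),((gx**2-gy**2)*w).sum())))
for n in ("t0","t15"): pass
T0=cv2.imread("pics/top0.png")
for nm,lo,hi,b in [("jar",(0,120,60),(8,255,255),(345,268,380,300)),("tin",(0,120,60),(8,255,255),(90,110,135,155)),("drv",(0,120,60),(8,255,255),(400,105,460,160))]: print(nm,blob(T0,lo,hi,b)[0],blob(T,lo,hi,b)[0])
```

```text
loupe [240.63478261 339.22608696] [235 333  12  13 115]
diff 30
4.859341
jar [361.24242424 282.38961039] [361.18534483 282.31896552]
tin [111.92006525 133.60522023] [105.03125 123.34375]
drv [439.02973978 123.32342007] [439.         123.36666667]
```

Run:
```python
from h import *
for n in("scene0","s13","s14","s15"): print(n,blob(cv2.imread(f"pics/{n}.png"),(0,120,60),(8,255,255),(325,135,360,165))[0])
print(blob(cv2.imread("pics/t14.png"),(0,120,60),(8,255,255),(90,110,135,155)))
r.sign_off()
```

```text
scene0 [342.46666667 146.08484848]
s13 [342.39285714 146.08928571]
s14 [342.43604651 146.22093023]
s15 [342.69565217 146.05590062]
(array([111.90967742, 133.66129032]), array([ 98, 120,  29,  28, 620], dtype=int32))
the job is handed in; nothing more can be done
```

The job is handed in: the loupe stands upright on the mat, all four watch heads are on matching pads, the lid is shut, and the screw-knob is pressed down and turned clockwise to its stop.

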